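Weigh out a batch of aluminium blanks on the bench scale

TASK

Swing the scale's yellow outrigger leg fully out until it snaps into its end stop; then move the dark steel offcut from the pan into the red scrap box and load aluminium blanks, long or short, one after another until the needle stands in the green sector, hands off. With the needle steady in the green, pull the orange tally slide out to its stop and let it spring back, and leave the batch on the pan; do not shift the other things on the bench.

Things in the scene. Friction and masses are not known exactly. Their poses are not given: they have to be found in the camera images.
- scale: blue bench scale, fixed; base 260 x 300 x 45 mm (its x, y, z), origin under the base's centre, z up. Steel pan over the base; white dial 144 mm across at its +x end (top 125 mm high), tilted 45 degrees, facing up and +x; yellow outrigger leg on its +y side; black tally counter on its -y side (75 x 60 x 58 mm, centre at x 75, y -177 mm) with an orange slide tab. Position and yaw vary.
- pan_floor (a point): centre of the pan's upper face. The pan is 200 x 250 mm (along the scale's x and y), its rim stands 4 mm above this face; empty, the face is 110 mm above the table. The pan sinks on a spring, 4.9 mm for each 100 g, to a stop at 50 mm.
- needle (a joint): red needle of the dial, rad: 0 with an empty pan, growing clockwise as seen facing the dial, 0.343 rad for each 100 g on the pan (black marks every 100 g). The green sector is centred at 2.06 rad (600 g), where the needle points straight up the dial towards the pan, and reaches from 1.854 to 2.266 rad (540 to 660 g).
- leg (a joint): outrigger leg, yellow bar 18 mm wide swinging level about an upright hinge at x -40, y 172 mm of the scale; rad: 0 folded along the scale's +y side, pointing to the scale's +x; 1.57 out at its end stop, pointing to the scale's +y. An over-centre mechanism (up to 0.17 N m) pulls it back to 0 below 1.0 rad and snaps it into the end stop beyond 1.2.
- leg_grip (a point): point on the axis of the leg's upright black knob (18 mm diameter, from 29 to 100 mm above the table), 86 mm above the table, 100 mm from the hinge axis.
- tally (a joint): sprung slide of the tally counter, m: 0 at rest, 0.045 pulled out to its stop towards the scale's -x. Its spring pulls back with 2.4 N at rest and 7.8 N at the stop; let go, it returns by itself.
- tally_grip (a point): point in the slide's upright orange tab (14 x 28 mm along the scale's x and y, from 25 to 100 mm above the table), on its centre line, 86 mm above the table. At rest the free gap between the tab and the counter's housing is 34 mm.
- offcut: dark steel offcut left over from another job, 50 x 30 x 25 mm (its x, y, z), about 290 g, origin at the centre of its underside. Loose; starts on the pan at any yaw.
- scrap: red open-topped scrap box, 120 x 120 x 55 mm high, walls 4 mm, floor 4 mm, fixed to the table; origin under its centre, x and y along its walls.
- mat: black rubber mat, 270 x 270 x 4 mm, fixed, origin under its centre; the blanks lie on it.
- long1: sawn bare aluminium blank, 56 x 35 x 30 mm (its x, y, z), about 160 g, each one its own weight within 15 %; origin at the centre of its underside. One to three of the long ones are there, the others absent. Loose; starts lying on the black mat at any of nine places.
- long2: sawn bare aluminium blank, 56 x 35 x 30 mm (its x, y, z), about 160 g, each one its own weight within 15 %; origin at the centre of its underside. One to three of the long ones are there, the others absent. Loose; starts lying on the black mat at any of nine places.
- long3: sawn bare aluminium blank, 56 x 35 x 30 mm (its x, y, z), about 160 g, each one its own weight within 15 %; origin at the centre of its underside. One to three of the long ones are there, the others absent. Loose; starts lying on the black mat at any of nine places.
- short1: sawn bare aluminium blank, 35 x 35 x 30 mm (its x, y, z), about 100 g, each one its own weight within 10 %; origin at the centre of its underside. Loose; starts lying on the black mat at any of nine places.
- short2: sawn bare aluminium blank, 35 x 35 x 30 mm (its x, y, z), about 100 g, each one its own weight within 10 %; origin at the centre of its underside. Loose; starts lying on the black mat at any of nine places.
- short3: sawn bare aluminium blank, 35 x 35 x 30 mm (its x, y, z), about 100 g, each one its own weight within 10 %; origin at the centre of its underside. Loose; starts lying on the black mat at any of nine places.
- short4: sawn bare aluminium blank, 35 x 35 x 30 mm (its x, y, z), about 100 g, each one its own weight within 10 %; origin at the centre of its underside. Loose; starts lying on the black mat at any of nine places.
- short5: sawn bare aluminium blank, 35 x 35 x 30 mm (its x, y, z), about 100 g, each one its own weight within 10 %; origin at the centre of its underside. Loose; starts lying on the black mat at any of nine places.
- sleeve: bystander on the mat: brass sleeve, 34 mm diameter, 32 mm high, standing; origin at the centre of its underside.
- oil: bystander: yellow bottle, 56 mm diameter, 150 mm high, origin under its centre.
- mug: bystander: white mug, 76 mm diameter, 90 mm high, origin under its centre.
- angle_block: bystander: steel angle block, 80 x 50 x 80 mm, origin under its centre.

How it is judged (in metres and radians):
On the way, in this order (a step that is already met when the one before it is completed fails the run):
1. the outrigger leg is swung out to its end stop (beyond 1.48 rad) (value of joint leg above 1.48 rad), for 0.2 s.
2. the offcut lies in the scrap box and, with the fingers touching nothing, the needle stands in the green sector (value of joint leg above 1.48 rad and value of joint needle between 1.854 and 2.266 rad and x of offcut in the frame of scrap between -0.056 and 0.056 m and y of offcut in the frame of scrap between -0.056 and 0.056 m and height (world z) of offcut below 0.05 m and contact force between the fingers and anything else below 0.5 N), for 0.5 s.
3. the tally slide is pulled out to its stop (beyond 41 mm) while the needle is in the green (value of joint needle between 1.854 and 2.266 rad and value of joint tally above 0.041 m), for 0.05 s.
At the end, for the whole second after the job is handed in: The leg is out at its end stop (beyond 1.48 rad), the offcut lies in the scrap box, the needle is at rest in the green sector (1.854 to 2.266 rad) under the blanks left on the pan, and the tally slide has sprung back (less than 6 mm out) (value of joint leg above 1.48 rad and value of joint needle between 1.854 and 2.266 rad and x of offcut in the frame of scrap between -0.056 and 0.056 m and y of offcut in the frame of scrap between -0.056 and 0.056 m and height (world z) of offcut below 0.05 m and value of joint tally below 0.006 m and velocity of joint needle between -0.1 and 0.1 rad/s and linear speed of offcut below 0.03 m/s); the robot touches nothing.
It fails at once if a bystander (sleeve, bottle, mug or angle block) is shifted by more than 60 mm (distance of any of sleeve, oil, mug, angle_block from where it was at the start of the episode above 0.06 m).
Of long1, long2, long3 only 1 to 3 are there at a start; the rules pass over those that are not, and their reading is None.
At some moment in a run one of short1, short2, short3, short4, short5 may be knocked a few centimetres aside while the robot is not near it.
Once in a run the grip may slacken for a moment while it holds something.
It also fails if it takes over 210 s, if anything falls off the work surface, if the arm or the gripper's body presses on something with over 40 N, if the wrist force passes 120 N, or if a joint passes its speed limit or range.

ROBOT

A 6-joint arm with a two-finger parallel gripper is mounted at the origin on the work surface. World frame = base frame: x ahead of the robot, y to its left, z up, the work surface at z = 0. Lengths are in mm, angles in rad, forces in N, time in s.
With the tool pointing down it reaches from about 275 to 750 mm from the base axis. Payload 10.2 kg.
Tool frame: the origin (TCP) lies at the very end of the fingers, on their centre line; the grasp point (between the pads) lies 19 mm behind it; z points along the fingers, x is the direction in which the jaws open and shut, and the axes are right-handed (so a half turn about z gives the same grasp; the last joint's range is limited). The gripper opens to 85 mm and grips with 20 to 120 N. Pads are 22 mm wide; open, the fingers measure 114 mm over their backs; the gripper's body (76 mm by 85 mm) begins 54 mm behind the grasp point. The pads swing forward as they close: fully open they stand 13 mm farther back than shut.
Start: joints at [-1.556, 0.313, 1.498, -0, 1.331, -0.223], TCP at [123.658, -510.235, 205.794] pointing down, gripper open.
Joint ranges: [-2.94, 2.94], [-0.97, 2.17], [0.19, 2.56], [-1.23, 4.37], [0.02, 3.11], [-2.88, 2.88]. Speed limits (rad/s): [2.39, 2.39, 3.01, 3.14, 3.14, 3.14].

INTERFACE

Orientations are given as a unit quaternion [w, x, y, z].
In Python, from rig import ctrl, cams gives the robot as it stands.
- The arm moves only by the tool play_rows, never from a script. Its argument "steps" is a list of rows, each a list of 2 entries, a list of its own where there are three numbers: the shift along the tool's x, y, z normalised to -1 to 1, where 1 is 0.75 m, then the turn, a rotation vector about the tool's x, y, z normalised to -1 to 1, where 1 is 45 degrees. A call has 1 to 20 rows; each row shifts and turns the commanded pose from where the row before left it, along the tool's axes as they then stand; what a row does not reach is not made up. A row lasts 1/10 s, in which the tool goes at most 50 mm and 8.59 degrees, less where a joint would pass 70% of its speed; a pose out of reach is approached as far as the arm can. A call with a number of a shift or a turn outside -1 to 1 is refused whole. A call with a gripper value outside its range is refused whole. "grip" is the closure, from 0 (fully open) to 1 (shut), set as the call begins (left out, the last holds). The fingers move at their own pace and stop on an object; "squeeze" is the grip in N (left out, the last holds). Time passes only in rows, so rows that do not move let the fingers close. It gives the time, the measured TCP pose, the force and the opening at its end, in the units of the state.
- ctrl.sense(): the state, without advancing time (a new reading comes with each control period).
- cams.capture(name): name is "side" or "top" or "wrist"; returns the picture (480x640x3 uint8, red, green, blue); there is no depth.
- cams.camera_info(name): a dict with "fx", "fy", "cx", "cy" (pixels), "dist_coeffs" ([k1, k2, p1, p2, k3] as OpenCV has them; the pictures are not rectified), "xyz" and "attitude" of the camera in the world. Camera axes: x right, y up, looking along -z (the intrinsics and any distortion apply to the point x, -y, -z); pixel columns grow to the right and rows downward; lengths in mm; the calibration is good to about 2 mm. A picture is of the moment at which its call begins: read the wrist's pose just before it. camera_info takes no time and is no camera call; for the wrist camera it gives the pose at the moment of the call.
- ctrl.finish_job(): hands the job in, once; it reports no verdict.
Trained networks look in the newest picture that a camera, given by its name, has taken for a name from the list of things; names that differ only in an ending like _2 or _b are one class to them, and where a whole thing is asked for, a point or a joint stands for the part that bears it (a point fixed in the world has none). Each returns a list of dicts, best first, with "p" (0 to 1); they miss things now and then, are a little off and sometimes report something else, mostly with a low value. They report only what shows in the picture. A call takes as long as a camera call.
- cams.search_frame(camera, thing): "rect" ([centre column, centre row, width, height] in pixels, round what is visible of it).
- cams.tip_of(camera, thing): "pixel" ([column, row] in pixels: a listed point, or the origin of a listed thing).
The state is a dict: "time_s": time; "joints": joint angles; "dq": joint speeds; "tau": joint torques, N m; "eef_pos": TCP position; "ee_rot": TCP orientation; "force": force on the tool from outside, world axes, zero at the start; "wrist_torque": the same for the moment, N m; "grip_width": opening from 0.0 (shut) to 1.0 (fully open).
Only numpy, scipy, OpenCV 4.12 (cv2) and the standard library are available. Lean on these libraries where they do the work, as an engineer would, in place of code of your own. Each camera call takes 0.05 s, during which the arm holds its last target.

## Working session

There is one attempt and no reset: what is moved stays moved. The work goes in short steps, Python scripts to look and compute and a tool call to move; the robot and the scene stay as the last step left them, time stands still between calls to the robot, and variables do not carry over. Pictures are saved under pics/ and viewed, and the job is handed in when it is done.

Besides the shell and the picture viewer there is one more tool, called after ">>>" as name([rows], argument=value, ...), one row to a line, values as JSON. play_rows: Moves the arm, as the interface text tells. Its arguments: {"type":"object","properties":{"steps":{"type":"array"},"grip":{"type":"number"},"squeeze":{"type":"number"}},"required":["steps"]}

```bash
ls -la; mkdir -p pics; python3 - <<'E'
from rig import ctrl,cams
import cv2
s=ctrl.sense();print(s)
for n in ["side","top","wrist"]:
    print(n,cams.camera_info(n))
    im=cams.capture(n);cv2.imwrite(f"pics/{n}0.png",im[:,:,::-1])
E
```

```text
total 12
drwxr-xr-x  3 agent agent 4096 Dec  7 05:45 .
drwxr-xr-x 23 root  root  4096 Dec  7 05:45 ..
drwxr-xr-x  2 agent agent 4096 Dec  7 05:45 pics
{'time_s': 0.0, 'joints': array([-1.55639322e+00,  3.13462338e-01,  1.49845683e+00, -4.43094354e-06,
        1.33099464e+00, -2.23419437e-01]), 'dq': array([ 7.09789140e-05, -9.88776894e-04,  1.41983451e-03, -1.71950362e-03,
        1.36705719e-04,  1.76034060e-03]), 'tau': array([-6.69110386e-05, -4.12263429e+01, -2.59743762e+01, -1.75970158e-04,
        4.19179763e-03, -2.14295414e-05]), 'eef_pos': array([ 123.65586959, -509.92513534,  205.22135237]), 'ee_rot': array([-5.11922060e-04,  7.85998570e-01, -6.18227961e-01, -4.17494919e-04]), 'force': array([-0.5075677 , -0.0329925 , -0.58872537]), 'wrist_torque': array([-0.00720366,  0.00197655, -0.00313313]), 'grip_width': 1.001079678870734}
side {'fx': 453.1501196954254, 'fy': 453.1501196954254, 'cx': 327.6516687548008, 'cy': 242.42665093393936, 'dist_coeffs': array([0.02285898, 0.        , 0.        , 0.        , 0.        ]), 'xyz': array([ 308.50715654, -951.33939076,  710.21708542]), 'attitude': array([ 0.86631535,  0.48399248, -0.06908109, -0.10235619])}
top {'fx': 607.8750463957068, 'fy': 607.8750463957068, 'cx': 307.2631806867997, 'cy': 238.95539072244497, 'dist_coeffs': array([0.0680198, 0.       , 0.       , 0.       , 0.       ]), 'xyz': array([ 329.74093437,   57.24929813, 1523.07290834]), 'attitude': array([ 0.71087308,  0.05967205, -0.05875481, -0.69831696])}
wrist {'fx': 342.9001218588256, 'fy': 342.9001218588256, 'cx': 316.9375260776638, 'cy': 239.8563523827202, 'dist_coeffs': array([-0.01775564,  0.        ,  0.        ,  0.        ,  0.        ]), 'xyz': array([ 204.89308366, -490.95283919,  372.53987746]), 'attitude': array([ 0.77523338, -0.12976793,  0.10297574, -0.609565  ])}
```

View pics/side0.png

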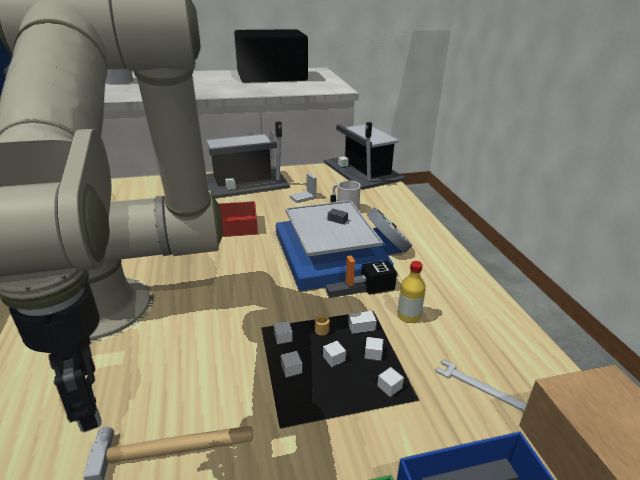

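View pics/top0.png

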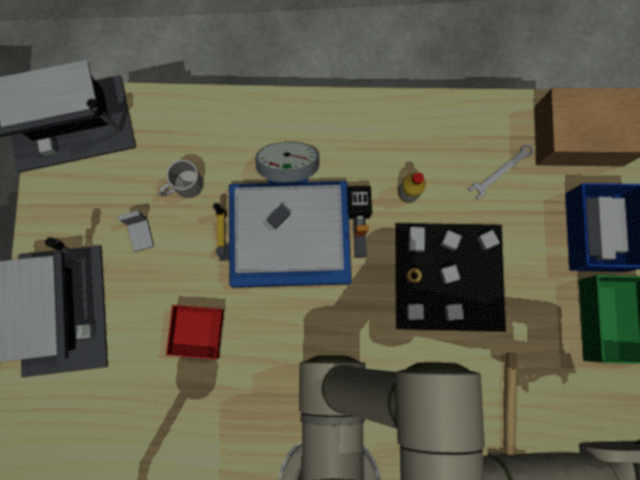

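View pics/wrist0.png

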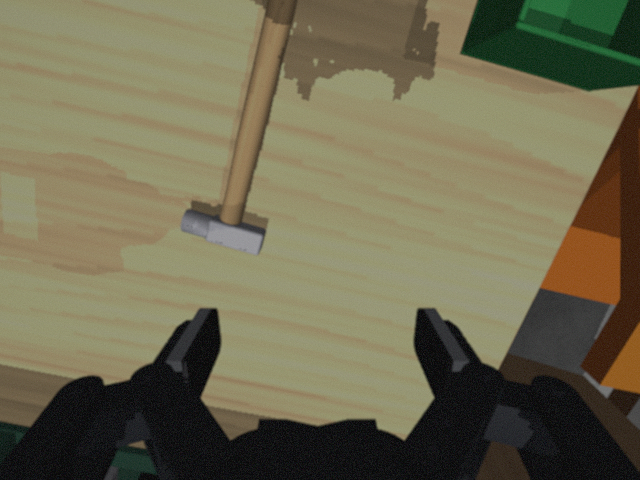

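```bash
cat > h.py <<'E'
from rig import ctrl,cams
import numpy as np,cv2
from scipy.spatial.transform import Rotation as R
def K(n):
    i=cams.camera_info(n);k=np.array([[i['fx'],0,i['cx']],[0,i['fy'],i['cy']],[0,0,1.]])
    q=i['attitude'];return i,k,R.from_quat(q,scalar_first=True).as_matrix()
def p2w(n,px,z,info=None):
    i,k,M=info or K(n)
    u=cv2.undistortPoints(np.array([[px]],float),k,i['dist_coeffs'])[0,0]
    d=M@np.array([u[0],-u[1],-1]);t=(z-i['xyz'][2])/d[2]
    return i['xyz']+t*d
def w2p(n,P,info=None):
    i,k,M=info or K(n)
    c=M.T@(np.array(P,float)-i['xyz']);c=np.array([c[0],-c[1],-c[2]])
    return cv2.projectPoints(c.reshape(1,1,3),np.zeros(3),np.zeros(3),k,i['dist_coeffs'])[0][0,0]
def snap(n,name):
    inf=K(n);im=cams.capture(n);cv2.imwrite(f'pics/{name}.png',im[:,:,::-1]);return im,inf
def st():
    s=ctrl.sense();M=R.from_quat(s['ee_rot'],scalar_first=True).as_matrix()
    print('t',round(s['time_s'],2),'pos',s['eef_pos'].round(1),'x',M[:,0].round(3),'z',M[:,2].round(3),'F',s['force'].round(1),'g',round(s['grip_width'],3),'q',s['joints'].round(2))
    return s,M
def plan(target,yaw=None,rows=None,z=None,tilt=None):
    """world target (mm) tool down with jaw x-axis at yaw (mod pi). prints tool-frame shift + turn in units"""
    s,M=st()
    d=M.T@(np.array(target)-s['eef_pos'])
    print('shift tool mm',d.round(1),'units',(d/750).round(4))
    if yaw is not None:
        best=None
        for yy in (yaw,yaw+np.pi):
            x=np.array([np.cos(yy),np.sin(yy),0]);zz=np.array([0,0,-1.]);y=np.cross(zz,x)
            T=np.stack([x,y,zz],1);r=R.from_matrix(M.T@T).as_rotvec()
            if best is None or np.linalg.norm(r)<np.linalg.norm(best):best=r
        print('turn deg',np.degrees(best).round(2),'units45',(np.degrees(best)/45).round(4))
E
python3 - <<'E'
from h import *
top=K('top')
im,_=snap('top','top1')
for th,z in [('pan_floor',100),('leg_grip',86),('tally_grip',86),('offcut',96),('scrap',0),('mat',0),('scale',0),('oil',0),('mug',0),('angle_block',0),('sleeve',4),('long1',4),('short1',4)]:
    r=cams.tip_of('top',th)
    for d in r[:9]:
        if d['p']>.2: print(th,round(d['p'],2),np.round(d['pixel'],1),p2w('top',d['pixel'],z,top)[:2].round(1))
E
```

```text
pan_floor 0.74 [285.7 226.8] [599.  113.1]
pan_floor 0.67 [448.9 238.1] [ 578.6 -273.8]
leg_grip 0.83 [217.7 205.6] [650.8 279.1]
leg_grip 0.61 [448.1 242.3] [ 570.9 -275. ]
tally_grip 0.7 [276.1 214.9] [630.5 137.5]
tally_grip 0.58 [361.1 229.1] [599.3 -67.6]
scrap 0.67 [199.4 332.6] [348.4 323.5]
mat 0.55 [450.6 276.9] [ 497.5 -299.1]
scale 0.92 [288.9 236.6] [592.8 108.3]
oil 0.66 [405.5 193. ] [ 711.7 -188.6]
oil 0.59 [452.4 276.8] [ 497.9 -303.6]
mug 0.57 [190.2 183.9] [725.8 365.2]
mug 0.28 [448.5 274.5] [ 503.5 -294.1]
sleeve 0.69 [413.5 278.1] [ 492.3 -205.9]
sleeve 0.66 [454.6 312.7] [ 408.5 -305.9]
long1 0.69 [415.8 241.1] [ 586.2 -212.9]
long1 0.33 [445.  276.3] [ 498.3 -284.4]
short1 0.78 [487.7 242.7] [ 585.4 -392.8]
short1 0.74 [450.5 279.6] [ 490.3 -297.8]
short1 0.6 [415.8 311.6] [ 409.2 -210.5]
short1 0.59 [449.8 239.9] [ 590.8 -298.3]
short1 0.57 [454.3 314.3] [ 404.6 -305. ]
```

```bash
python3 - <<'E'
import cv2
im=cv2.imread('pics/top1.png')
c=im[130:300,200:390];c=cv2.convertScaleAbs(c,alpha=1.3);cv2.imwrite('pics/c1.png',cv2.resize(c,None,fx=4,fy=3.5*4/3.5*1,interpolation=cv2.INTER_CUBIC)[:600*2])
c=cv2.resize(c,(760,600),interpolation=cv2.INTER_CUBIC) if 0 else cv2.resize(im[145:295,200:390],None,fx=4,fy=4,interpolation=cv2.INTER_CUBIC)
cv2.imwrite('pics/c1.png',c)
E
```

```text
(no output)
```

View pics/c1.png

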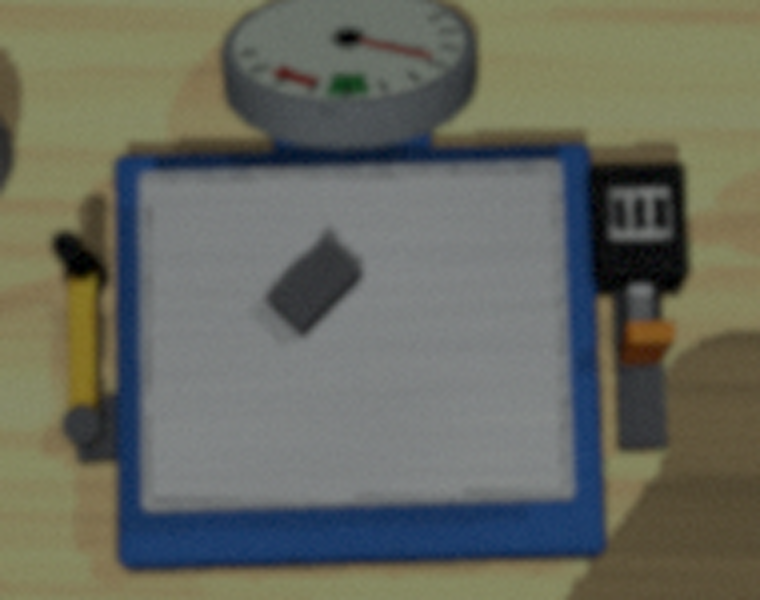

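```bash
python3 - <<'E'
from h import *
top=K('top')
f=lambda a,z:p2w('top',(a[0]/4+200-.375,a[1]/4+145-.375),z,top)[:2]
pan=[f(a,100) for a in [(135,172),(563,158),(577,497),(143,512)]]
b=[f(a,45) for a in [(118,160),(590,148),(604,552),(122,567)]]
for c,sx,sy,cx in ((pan,200,250,0),(b,260,300,0)):
    c=np.array(c);print(c.round(1).tolist(),'cent',c.mean(0).round(1))
    e=[c[0]-c[3],c[1]-c[2]];print([ (np.linalg.norm(v).round(1),np.degrees(np.arctan2(v[1],v[0])).round(2)) for v in e])
    e=[c[0]-c[1],c[3]-c[2]];print([ (np.linalg.norm(v).round(1),np.degrees(np.arctan2(-v[0],v[1])).round(2)) for v in e])
for nm,a,z in [('hinge',(83,425),60),('knob top',(70,247),100),('knobbase',(85,262),60),('tab top',(650,325),100),('off',(318,285),121)]: print(nm,f(a,z))
E
```

```text
[[692.6, 241.2], [706.0, -16.1], [500.7, -26.2], [487.4, 228.7]] cent [596.7 106.9]
[(np.float64(205.6), np.float64(3.47)), (np.float64(205.5), np.float64(2.8))]
[(np.float64(257.6), np.float64(2.97)), (np.float64(255.2), np.float64(3.0))]
[[714.1, 259.2], [727.3, -35.8], [474.0, -46.1], [459.7, 246.8]] cent [593.8 106. ]
[(np.float64(254.7), np.float64(2.79)), (np.float64(253.5), np.float64(2.32))]
[(np.float64(295.2), np.float64(2.55)), (np.float64(293.2), np.float64(2.79))]
hinge [544.2319876  271.91569372]
knob top [645.77527862 278.24114051]
knobbase [645.41090289 274.87654879]
tab top [604.51558701 -68.81940718]
off [620.95013257 128.4055841 ]
```

```bash
python3 - <<'E'
from h import *
plan([560,250,300],np.radians(92.9))
i,k,M=K('wrist');s=ctrl.sense();T=R.from_quat(s['ee_rot'],scalar_first=True).as_matrix()
print('cam in tool',(T.T@(i['xyz']-s['eef_pos'])).round(1),'view dir in tool',(T.T@(-M[:,2])).round(3), 'cam up in tool',(T.T@M[:,1]).round(3))
E
```

```text
t 0.85 pos [ 123.7 -510.2  205.8] x [ 0.236 -0.972  0.   ] z [-0. -0. -1.] F [-0.2 -0.   0.4] g 0.999 q [-1.56  0.31  1.5  -0.    1.33 -0.22]
shift tool mm [-636.  -603.2  -94.2] units [-0.8481 -0.8042 -0.1256]
turn deg [ 0.   -0.   10.73] units45 [ 0.000e+00 -1.000e-04  2.384e-01]
cam in tool [   0.5  -83.5 -167.2] view dir in tool [-0.     0.327  0.945] cam up in tool [-0.    -0.945  0.327]
```

>>> play_rows([
  [[-0.0424, -0.0402, -0.0063], [0, 0, 0]],
  [[-0.0424, -0.0402, -0.0063], [0, 0, 0]],
  [[-0.0424, -0.0402, -0.0063], [0, 0, 0]],
  [[-0.0424, -0.0402, -0.0063], [0, 0, 0]],
  [[-0.0424, -0.0402, -0.0063], [0, 0, 0]],
  [[-0.0424, -0.0402, -0.0063], [0, 0, 0]],
  [[-0.0424, -0.0402, -0.0063], [0, 0, 0]],
  [[-0.0424, -0.0402, -0.0063], [0, 0, 0]],
  [[-0.0424, -0.0402, -0.0063], [0, 0, 0]],
  [[-0.0424, -0.0402, -0.0063], [0, 0, 0]],
  [[-0.0424, -0.0402, -0.0063], [0, 0, 0]],
  [[-0.0424, -0.0402, -0.0063], [0, 0, 0]],
  [[-0.0424, -0.0402, -0.0063], [0, 0, 0]],
  [[-0.0424, -0.0402, -0.0063], [0, 0, 0]],
  [[-0.0424, -0.0402, -0.0063], [0, 0, 0]],
  [[-0.0424, -0.0402, -0.0063], [0, 0, 0]],
  [[-0.0424, -0.0402, -0.0063], [0, 0, 0]],
  [[-0.0424, -0.0402, -0.0063], [0, 0, 0]],
  [[0, 0, 0], [0, 0, 0.119]],
  [[0, 0, 0], [0, 0, 0.119]],
], grip=0.45)

```text
time_s: 2.85
eef_pos: [516.4, 175.0, 290.3]
ee_rot: [0.0, 0.724, -0.69, -0.0]
force: [0.1, -0.2, -0.2]
grip_width: 0.549
```

```bash
python3 - <<'E'
from h import *
st()
im,inf=snap('wrist','w1');print(inf[0]['xyz'])
for th,z in [('leg_grip',86),('leg',50),('scrap',0),('offcut',95.8),('pan_floor',95.8),('mug',0)]:
    for d in cams.tip_of('wrist',th)[:3]:
        print(th,round(d['p'],2),np.round(d['pixel'],1),p2w('wrist',d['pixel'],z,inf)[:2].round(1))
E
```

```text
t 2.85 pos [516.4 175.  290.3] x [ 0.049 -0.999  0.   ] z [-0.001 -0.    -1.   ] F [ 0.1 -0.2 -0.2] g 0.549 q [ 0.11  0.32  1.28 -0.    1.55  1.63]
[600.09197396 178.49773808 457.44781147]
leg_grip 0.84 [214.3  63.1] [649.2 281.5]Traceback (most recent call last):
  File "<stdin>", line 5, in <module>
ValueError: it knows: angle_block, leg_grip, long, mat, mug, offcut, oil, pan_floor, scale, scrap, short, sleeve, tally_grip
```

View pics/w1.png

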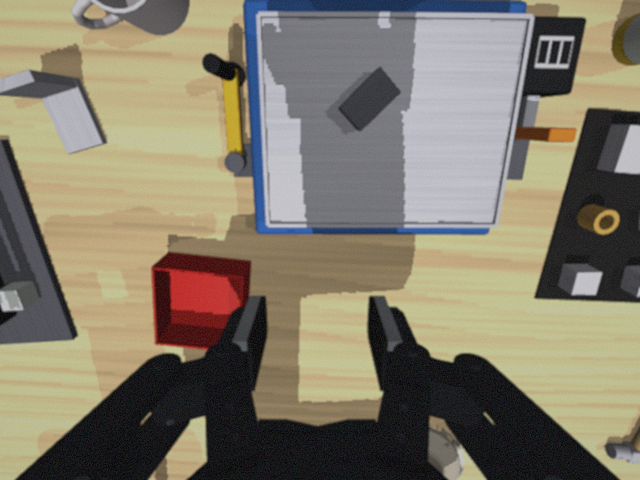

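```bash
python3 - <<'E'
from h import *
inf=K('wrist')
# best pose consistent
c=np.array([p2w('wrist',a,100,inf)[:2] for a in [(257,12),(533,15),(495,227),(264,227)]])
print(c.round(1).tolist(),c.mean(0))
b=np.array([p2w('wrist',a,45,inf)[:2] for a in [(490,234),(258,234)]]);print(b,b.mean(0))
for a,z in [((235,163),55),((211,61),100),((570,133),86),((368,98),120)]: print(a,p2w('wrist',a,z,inf)[:2])
for th,z in [('leg_grip',86),('scrap',0),('offcut',95.8),('pan_floor',95.8),('tally_grip',86),('short1',4),('scale',0)]:
    for d in cams.tip_of('wrist',th)[:3]:
        print(th,round(d['p'],2),np.round(d['pixel'],1),p2w('wrist',d['pixel'],z,inf)[:2].round(1))
for th in ['scrap','offcut']: print(cams.search_frame('wrist',th)[:2])
plan([648.5,281,205])
E
```

```text
[[691.0, 236.7], [702.5, -14.0], [500.8, -22.5], [487.9, 230.0]] [595.52816816 107.56686658]
[[476.00177822 -48.86631237]
 [461.01193086 245.63317697]] [468.50685454  98.3834323 ]
(235, 163) [549.5050554  270.15234119]
(211, 61) [648.76865359 280.13141269]
(570, 133) [602.78900512 -87.1830177 ]
(368, 98) [622.42613896 132.23829401]
leg_grip 0.84 [214.3  63.1] [649. 281.]
scrap 0.8 [207.2 293.8] [347.6 329.7]
offcut 0.91 [363.3 100. ] [622.  133.4]
offcut 0.45 [555.  135.9] [599.  -65.5]
pan_floor 0.93 [388.3 127.8] [597.3 105.8]
tally_grip 0.74 [555.8 135.3] [599.6 -72.7]
short1 0.75 [617.5 142. ] [ 596.2 -211.3]
short1 0.64 [633.7 273.8] [ 413.6 -299.1]
short1 0.58 [574.  274.1] [ 408.8 -209.2]
scale 0.85 [370.6 129.3] [593.7 109.1]
[]
[{'rect': [369.0, 99.0, 66.6, 59.0], 'p': 0.62}]
t 3.4 pos [516.2 173.8 290.9] x [ 0.051 -0.999 -0.   ] z [ 0.  0. -1.] F [-0.4  0.7  0.7] g 0.545 q [0.11 0.31 1.28 0.   1.55 1.63]
shift tool mm [-100.3 -137.5   85.9] units [-0.1337 -0.1834  0.1146]
```

>>> play_rows([
  [[-0.0267, -0.0367, 0.02], [0, 0, 0]],
  [[-0.0267, -0.0367, 0.02], [0, 0, 0]],
  [[-0.0267, -0.0367, 0.02], [0, 0, 0]],
  [[-0.0267, -0.0367, 0.02], [0, 0, 0]],
  [[-0.0267, -0.0367, 0.02], [0, 0, 0]],
  [[0, 0, 0.045], [0, 0, 0]],
  [[0, 0, 0], [0, 0, 0]],
  [[0, 0, 0], [0, 0, 0]],
], grip=0.53)

```text
time_s: 4.2
eef_pos: [648.3, 280.6, 182.7]
ee_rot: [0.0, 0.725, -0.689, -0.0]
force: [-0.1, -0.2, 0.8]
grip_width: 0.471
```

```bash
python3 - <<'E'
from h import *
im,inf=snap('wrist','w2')
for d in cams.tip_of('wrist','leg_grip')[:3]: print(round(d['p'],2),np.round(d['pixel'],1),p2w('wrist',d['pixel'],86,inf)[:2].round(1))
plan([648.5,281,67])
E
```

```text
0.56 [315.2 228.1] [650.5 281.6]
t 4.3 pos [648.9 280.7 184.8] x [ 0.051 -0.999 -0.001] z [ 0.003  0.001 -1.   ] F [ 0.1 -0.8  0.4] g 0.469 q [ 0.24  0.76  0.86 -0.    1.53  1.76]
shift tool mm [ -0.3   0.8 117.8] units [-0.0003  0.0011  0.1571]
```

View pics/w2.png

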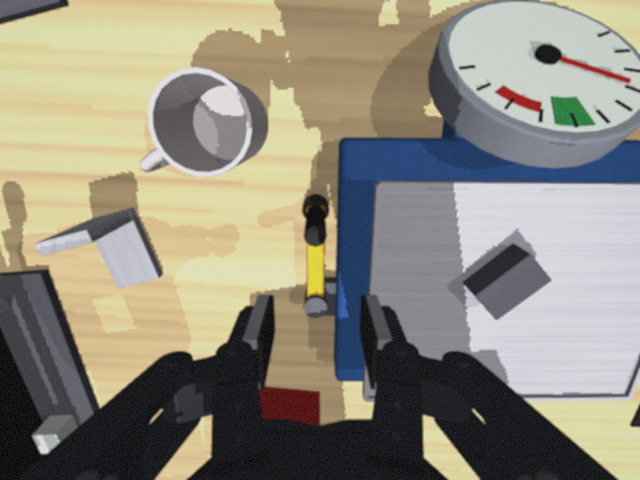

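>>> play_rows([
  [[-0.0067, 0, 0.03], [0, 0, 0]],
  [[0, 0, 0.04], [0, 0, 0]],
  [[0, 0, 0.04], [0, 0, 0]],
  [[0, 0, 0.04], [0, 0, 0]],
  [[0, 0, 0], [0, 0, 0]],
])

```text
time_s: 4.8
eef_pos: [646.8, 285.2, 67.4]
ee_rot: [0.002, 0.725, -0.689, -0.001]
force: [-0.6, 0.4, -0.1]
grip_width: 0.468
```

```bash
python3 - <<'E'
from h import *
st()
H=np.array([548.1,276.3]);y0=np.radians(2.8)
s,M=st()
# arc waypoints in tool rows
import math
pos=s['eef_pos'][:2].copy();
X=M[:,0][:2];a0=math.atan2(X[1],X[0])
N=16;prev=pos;
for k in range(1,N+1):
    th=1.55*k/N; 
    tgt=H+100*np.array([math.cos(y0+th),math.sin(y0+th)])
    # tool yaw rotates with th : tool z down => world +th = -th tool turn
    a=a0+1.55*(k-1)/N
    x=np.array([math.cos(a),math.sin(a)]);y=np.array([x[1],-x[0]])
    d=tgt-prev
    print(k,tgt.round(1),(np.array([d@x,d@y])/750).round(4), 'turn',round(-math.degrees(1.55/N)/45,4)); prev=tgt
E
```

```text
t 4.8 pos [646.8 285.2  67.4] x [ 0.051 -0.999  0.001] z [-0.005 -0.001 -1.   ] F [-0.6  0.4 -0.1] g 0.468 q [ 0.25  0.84  1.01 -0.    1.3   1.77]
t 4.8 pos [646.8 285.2  67.4] x [ 0.051 -0.999  0.001] z [-0.005 -0.001 -1.   ] F [-0.6  0.4 -0.1] g 0.468 q [ 0.25  0.84  1.01 -0.    1.3   1.77]
1 [647.  290.8] [-0.0074 -0.0007] turn -0.1233
2 [645.2 300.3] [-0.0129  0.0006] turn -0.1233
3 [642.4 309.6] [-0.0129  0.0006] turn -0.1233
4 [638.7 318.6] [-0.0129  0.0006] turn -0.1233
5 [634.2 327.1] [-0.0129  0.0006] turn -0.1233
6 [628.9 335.2] [-0.0129  0.0006] turn -0.1233
7 [622.8 342.8] [-0.0129  0.0006] turn -0.1233
8 [616.  349.7] [-0.0129  0.0006] turn -0.1233
9 [608.6 355.9] [-0.0129  0.0006] turn -0.1233
10 [600.6 361.4] [-0.0129  0.0006] turn -0.1233
11 [592.2 366.1] [-0.0129  0.0006] turn -0.1233
12 [583.3 369.9] [-0.0129  0.0006] turn -0.1233
13 [574.1 372.9] [-0.0129  0.0006] turn -0.1233
14 [564.6 374.9] [-0.0129  0.0006] turn -0.1233
15 [555.  376.1] [-0.0129  0.0006] turn -0.1233
16 [545.3 376.3] [-0.0129  0.0006] turn -0.1233
```

>>> play_rows([
  [[-0.0074, -0.0007, 0], [0, 0, -0.123]],
  [[-0.0129, 0.0006, 0], [0, 0, -0.123]],
  [[-0.0129, 0.0006, 0], [0, 0, -0.123]],
  [[-0.0129, 0.0006, 0], [0, 0, -0.123]],
  [[-0.0129, 0.0006, 0], [0, 0, -0.123]],
  [[-0.0129, 0.0006, 0], [0, 0, -0.123]],
  [[-0.0129, 0.0006, 0], [0, 0, -0.123]],
  [[-0.0129, 0.0006, 0], [0, 0, -0.123]],
  [[-0.0129, 0.0006, 0], [0, 0, -0.123]],
  [[-0.0129, 0.0006, 0], [0, 0, -0.123]],
  [[-0.0129, 0.0006, 0], [0, 0, -0.123]],
  [[-0.0129, 0.0006, 0], [0, 0, -0.123]],
  [[-0.0129, 0.0006, 0], [0, 0, -0.123]],
  [[-0.0129, 0.0006, 0], [0, 0, -0.123]],
  [[-0.0129, 0.0006, 0], [0, 0, -0.123]],
  [[-0.0129, 0.0006, 0], [0, 0, -0.123]],
  [[0, 0, 0], [0, 0, 0]],
  [[0, 0, 0], [0, 0, 0]],
])

```text
time_s: 6.6
eef_pos: [548.0, 377.5, 71.9]
ee_rot: [-0.001, 1.0, 0.012, 0.002]
force: [0.5, -0.4, 0.7]
grip_width: 0.472
```

```bash
python3 - <<'E'
from h import *
st()
im,inf=snap('wrist','w3')
im,inf=snap('side','s3')
E
```

```text
t 6.6 pos [548.  377.5  71.9] x [1.    0.023 0.003] z [ 0.003  0.001 -1.   ] F [ 0.5 -0.4  0.7] g 0.472 q [ 0.43  0.74  1.19 -0.    1.21  0.4 ]
```

View pics/w3.png

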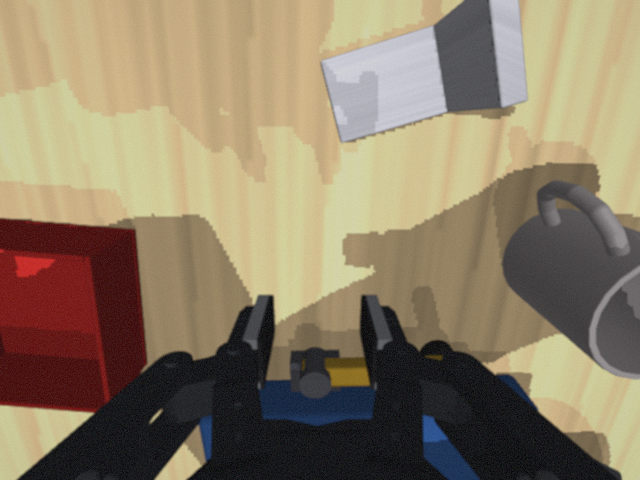

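View pics/s3.png

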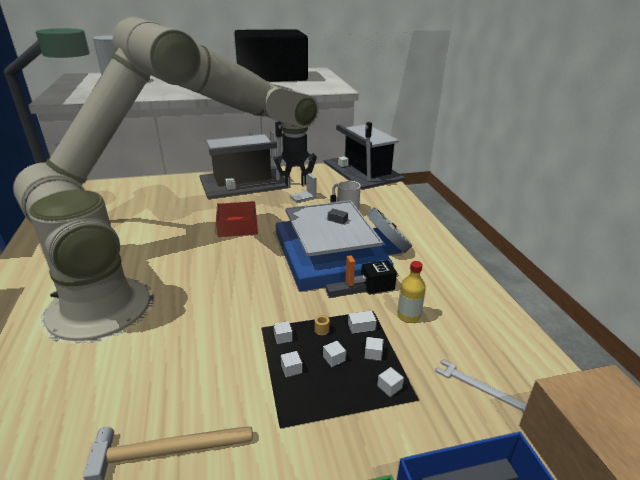

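>>> play_rows([
  [[0, 0, -0.05], [0, 0, 0]],
  [[0, 0, -0.05], [0, 0, 0]],
  [[0.034, 0.032, 0], [0, 0, 0]],
  [[0.034, 0.032, 0], [0, 0, 0]],
  [[0.034, 0.032, 0], [0, 0, 0]],
  [[0.034, 0.032, 0], [0, 0, 0]],
  [[0, 0, 0], [0, 0, 0.178]],
  [[0, 0, 0], [0, 0, 0.178]],
  [[0, 0, 0], [0, 0, 0.178]],
  [[0, 0, 0], [0, 0, 0.178]],
  [[0, 0, 0], [0, 0, 0.178]],
  [[0, 0, 0], [0, 0, 0.178]],
  [[0, 0, 0], [0, 0, 0.178]],
  [[0, 0, 0], [0, 0, 0.178]],
  [[0, 0, 0], [0, 0, 0.178]],
  [[0, 0, 0], [0, 0, 0.178]],
  [[0, 0, 0], [0, 0, 0.178]],
  [[0, 0, 0], [0, 0, 0]],
], grip=0.55)

```text
time_s: 8.5
eef_pos: [651.8, 283.6, 144.8]
ee_rot: [-0.0, 0.727, -0.687, 0.0]
force: [0.0, -0.7, 0.1]
grip_width: 0.449
```

```bash
python3 - <<'E'
from h import *
im,inf=snap('wrist','w4')
for d in cams.tip_of('wrist','leg_grip')[:3]: print(round(d['p'],2),np.round(d['pixel'],1),p2w('wrist',d['pixel'],86,inf)[:2].round(1))
plan([648.5,281,67],np.radians(92.8))
E
```

```text
0.83 [320.6 250.5] [649.4 280.3]
t 8.6 pos [651.6 283.7 144.7] x [ 0.061 -0.998 -0.   ] z [ 0.  0. -1.] F [ 0.1 -0.4  0.3] g 0.453 q [ 0.25  0.79  0.9  -0.    1.45  1.76]
shift tool mm [ 2.5  3.3 77.7] units [0.0033 0.0044 0.1036]
turn deg [-0.01  0.    0.72] units45 [-0.0002  0.      0.016 ]
```

View pics/w4.png

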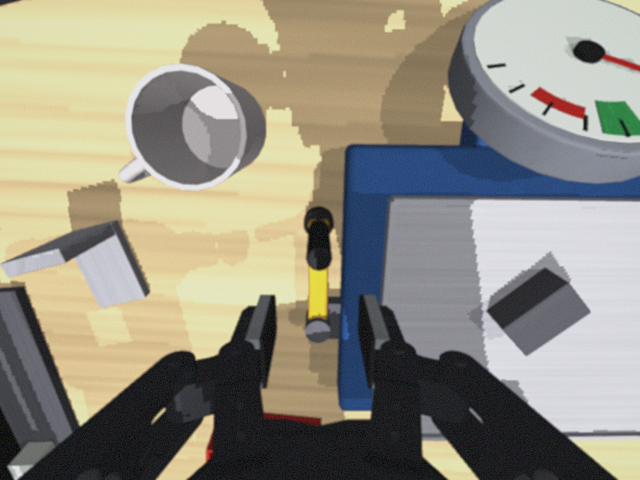

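```bash
python3 - <<'E'
from h import *
inf=K('wrist')
for a,z in [((319,262),100),((318,217),29),((318,330),55)]: print(p2w('wrist',a,z,inf).round(1))
s=ctrl.sense();print(w2p('wrist',s['eef_pos'],inf),w2p('wrist',[s['eef_pos'][0],s['eef_pos'][1],100],inf), w2p('wrist',[648,281,100],inf), w2p('wrist',[648,281,29],inf))
E
```

```text
[646.3 281.4 100. ]
[658.  282.6  29. ]
[563.3 276.8  55. ]
[315.92047432 284.7681406 ] [316.13122839 254.41529523] [319.77410851 259.71751852] [319.15812589 228.33452061]
```

>>> play_rows([
  [[0.0033, 0.005, 0.03], [0, 0, 0.016]],
  [[0, 0, 0.04], [0, 0, 0]],
  [[0, 0, 0.04], [0, 0, 0]],
  [[0, 0, 0], [0, 0, 0]],
])

```text
time_s: 9.0
eef_pos: [645.7, 280.5, 57.7]
ee_rot: [0.003, 0.724, -0.69, -0.002]
force: [-1.1, -0.1, -0.3]
grip_width: 0.451
```

>>> play_rows([
  [[0, 0, 0], [0, 0, 0]],
  [[0, 0, 0], [0, 0, 0]],
  [[0, 0, 0], [0, 0, 0]],
  [[0, 0, 0], [0, 0, 0]],
  [[0, 0, 0], [0, 0, 0]],
], grip=1, squeeze=30)

```text
time_s: 9.5
eef_pos: [648.6, 282.2, 64.1]
ee_rot: [-0.002, 0.724, -0.69, 0.001]
force: [1.2, 5.4, 2.7]
grip_width: 0.191
```

```bash
python3 - <<'E'
from h import *
st()
im,inf=snap('wrist','w5')
E
```

```text
t 9.5 pos [648.6 282.2  64.1] x [ 0.047 -0.999 -0.002] z [ 0.003  0.002 -1.   ] F [1.2 5.4 2.7] g 0.191 q [0.24 0.84 1.02 0.   1.28 1.77]
```

View pics/w5.png

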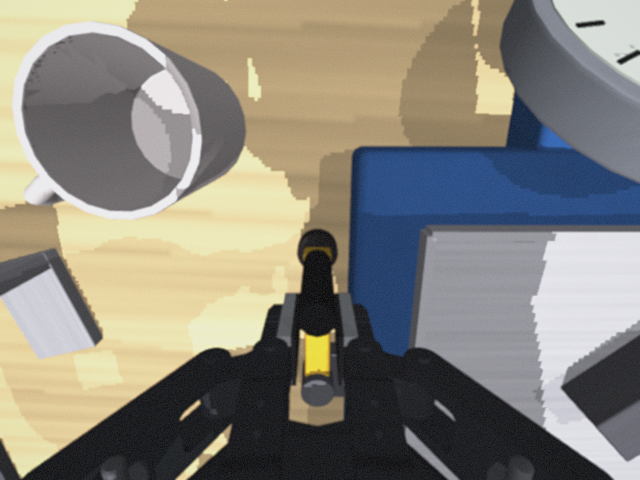

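>>> play_rows([
  [[-0.0129, 0.0006, 0], [0, 0, -0.123]],
  [[-0.0129, 0.0006, 0], [0, 0, -0.123]],
  [[-0.0129, 0.0006, 0], [0, 0, -0.123]],
  [[-0.0129, 0.0006, 0], [0, 0, -0.123]],
  [[-0.0129, 0.0006, 0], [0, 0, -0.123]],
])

```text
time_s: 10.05
eef_pos: [635.6, 327.1, 64.1]
ee_rot: [-0.001, 0.868, -0.496, 0.002]
force: [1.4, 0.1, 1.9]
grip_width: 0.191
```

```bash
python3 - <<'E'
from h import *
st()
im,inf=snap('wrist','w6')
E
```

```text
t 10.05 pos [635.6 327.1  64.1] x [ 0.508 -0.861  0.002] z [ 0.004  0.    -1.   ] F [1.4 0.1 1.9] g 0.191 q [ 0.31  0.86  0.98 -0.    1.3   1.35]
```

View pics/w6.png

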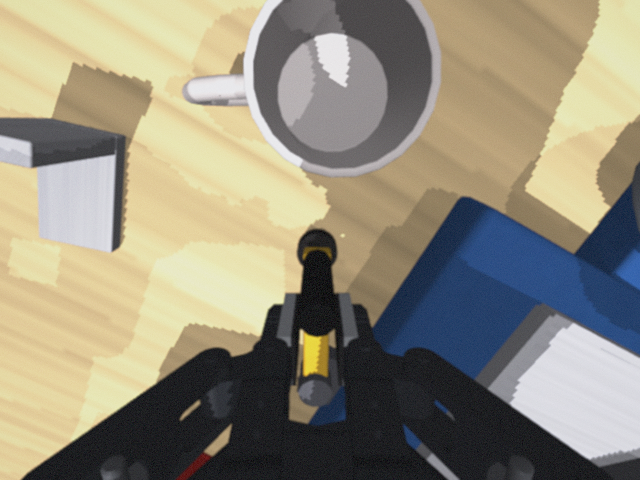

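>>> play_rows([
  [[-0.0129, 0.0006, 0], [0, 0, -0.123]],
  [[-0.0129, 0.0006, 0], [0, 0, -0.123]],
  [[-0.0129, 0.0006, 0], [0, 0, -0.123]],
  [[-0.0129, 0.0006, 0], [0, 0, -0.123]],
  [[-0.0129, 0.0006, 0], [0, 0, -0.123]],
  [[-0.0129, 0.0006, 0], [0, 0, -0.123]],
  [[-0.0129, 0.0006, 0], [0, 0, -0.123]],
  [[-0.0129, 0.0006, 0], [0, 0, -0.123]],
  [[-0.0129, 0.0006, 0], [0, 0, -0.123]],
  [[-0.0129, 0.0006, 0], [0, 0, -0.123]],
  [[-0.0129, 0.0006, 0], [0, 0, -0.123]],
  [[0, 0, 0], [0, 0, 0]],
  [[0, 0, 0], [0, 0, 0]],
])

```text
time_s: 11.4
eef_pos: [546.6, 377.5, 64.0]
ee_rot: [-0.001, 1.0, 0.009, 0.001]
force: [-1.7, 1.4, 7.6]
grip_width: 0.187
```

```bash
python3 - <<'E'
from h import *
st()
im,inf=snap('wrist','w7')
E
```

```text
t 11.4 pos [546.6 377.5  64. ] x [1.    0.018 0.003] z [ 0.003  0.002 -1.   ] F [-1.7  1.4  7.6] g 0.187 q [0.43 0.74 1.2  0.   1.2  0.41]
```

View pics/w7.png

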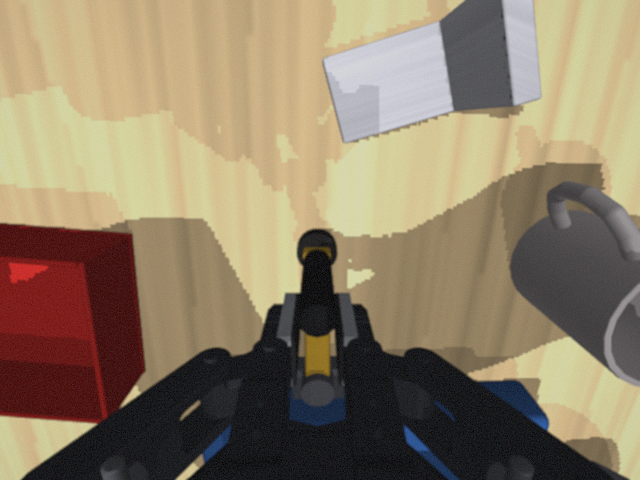

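Leg is held at about 1.53 rad. Open and lift straight up, then look.

>>> play_rows([
  [[-0.004, 0, 0], [0, 0, 0]],
  [[0, 0, 0], [0, 0, 0]],
  [[0, 0, 0], [0, 0, 0]],
  [[0, 0, 0], [0, 0, 0]],
], grip=0.55)

```text
time_s: 11.85
eef_pos: [542.7, 376.7, 61.9]
ee_rot: [0.0, 1.0, 0.01, -0.0]
force: [-0.3, -0.6, 0.1]
grip_width: 0.445
```

>>> play_rows([
  [[0.001, 0, -0.04], [0, 0, 0]],
  [[0, 0, -0.05], [0, 0, 0]],
  [[0, 0, -0.06], [0, 0, 0]],
  [[0, 0, -0.06], [0, 0, 0]],
  [[0, 0, -0.04], [0, 0, 0]],
  [[0, 0, 0], [0, 0, 0]],
])

```text
time_s: 12.45
eef_pos: [544.7, 377.4, 254.7]
ee_rot: [-0.002, 1.0, 0.01, 0.004]
force: [1.0, 0.3, -0.7]
grip_width: 0.457
```

```bash
python3 - <<'E'
from h import *
st()
im,inf=snap('wrist','w8')
for d in cams.tip_of('wrist','leg_grip')[:3]: print(round(d['p'],2),np.round(d['pixel'],1),p2w('wrist',d['pixel'],86,inf)[:2].round(1))
for d in cams.tip_of('wrist','scrap')[:3]: print(round(d['p'],2),np.round(d['pixel'],1),p2w('wrist',d['pixel'],0,inf)[:2].round(1))
plan([622,132,200])
E
```

```text
t 12.45 pos [544.7 377.4 254.7] x [1.    0.021 0.008] z [ 0.008  0.003 -1.   ] F [ 1.   0.3 -0.7] g 0.457 q [ 0.43  0.61  0.93 -0.    1.6   0.41]
0.64 [163.6 228.6] [349.5 328.1]
t 12.6 pos [543.1 376.7 248.1] x [ 1.     0.021 -0.002] z [-0.002 -0.001 -1.   ] F [ 0.2  0.2 -0.9] g 0.451 q [ 0.43  0.61  0.94 -0.    1.59  0.41]
shift tool mm [ 73.9 246.2  48.2] units [0.0985 0.3283 0.0643]
```

View pics/w8.png

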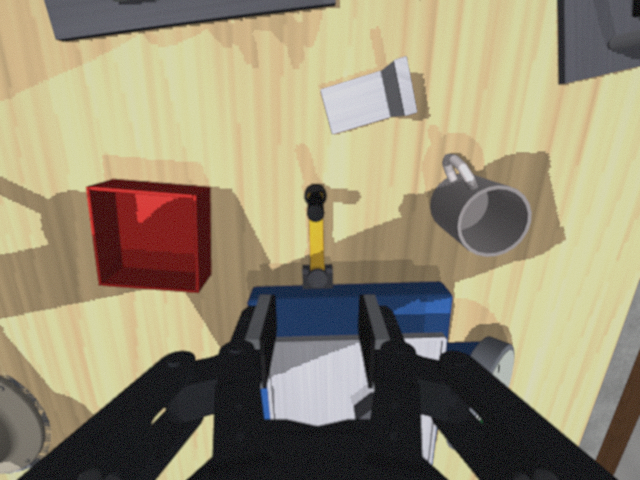

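>>> play_rows([
  [[0.0164, 0.054, 0], [0, 0, 0]],
  [[0.0164, 0.054, 0], [0, 0, 0]],
  [[0.0164, 0.054, 0], [0, 0, 0]],
  [[0.0164, 0.054, 0], [0, 0, 0]],
  [[0.0164, 0.054, 0], [0, 0, 0]],
  [[0.0164, 0.054, 0], [0, 0, 0]],
  [[0, 0, 0], [0, 0, -0.167]],
  [[0, 0, 0], [0, 0, -0.167]],
  [[0, 0, 0], [0, 0, -0.167]],
  [[0, 0, 0], [0, 0, -0.167]],
  [[0, 0, 0], [0, 0, -0.167]],
  [[0, 0, 0], [0, 0, -0.167]],
  [[0, 0, 0], [0, 0, 0]],
], grip=0.3)

```text
time_s: 13.9
eef_pos: [621.8, 135.5, 247.8]
ee_rot: [-0.001, 0.919, 0.394, -0.001]
force: [-1.0, -0.3, -0.1]
grip_width: 0.704
```

```bash
python3 - <<'E'
from h import *
st()
im,inf=snap('wrist','w9')
for d in cams.tip_of('wrist','offcut')[:3]: print(round(d['p'],2),np.round(d['pixel'],1),p2w('wrist',d['pixel'],95.8,inf)[:2].round(1))
E
```

```text
t 13.9 pos [621.8 135.5 247.8] x [ 0.69   0.724 -0.002] z [-0.003 -0.    -1.   ] F [-1.  -0.3 -0.1] g 0.704 q [ 0.03  0.55  1.04 -0.    1.55 -0.78]
0.59 [314.4 215.4] [619.7 132.3]
```

View pics/w9.png

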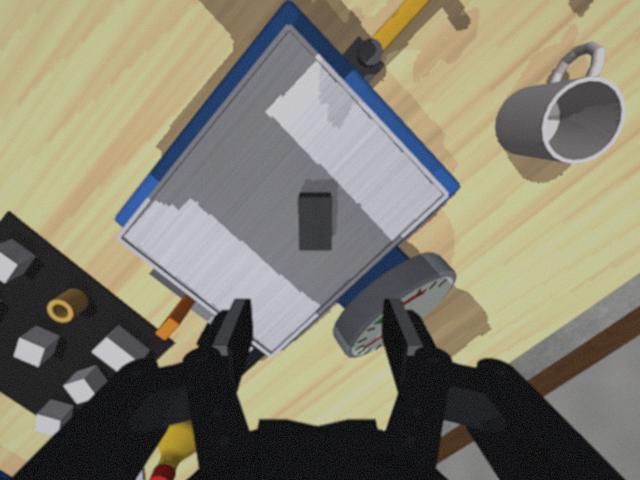

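```bash
python3 - <<'E'
from h import *
inf=K('wrist')
p=p2w('wrist',(315.7,222.5),120.8,inf);print(p)
plan([p[0],p[1],98])
E
```

```text
[621.04922127 133.30637259 120.8       ]
t 14.0 pos [622.  135.5 248.4] x [ 0.694  0.72  -0.001] z [-0.002 -0.    -1.   ] F [0.2 0.4 0.8] g 0.701 q [ 0.03  0.55  1.04 -0.    1.56 -0.77]
shift tool mm [ -2.    1.  150.4] units [-0.0027  0.0014  0.2006]
```

>>> play_rows([
  [[-0.0027, 0.0014, 0.055], [0, 0, 0]],
  [[0, 0, 0.055], [0, 0, 0]],
  [[0, 0, 0.055], [0, 0, 0]],
  [[0, 0, 0.025], [0, 0, 0]],
  [[0, 0, 0.01], [0, 0, 0]],
  [[0, 0, 0], [0, 0, 0]],
  [[0, 0, 0], [0, 0, 0]],
], grip=0.3)

```text
time_s: 14.7
eef_pos: [622.4, 133.4, 101.0]
ee_rot: [0.0, 0.92, 0.393, 0.001]
force: [-0.5, -0.6, -0.1]
grip_width: 0.701
```

>>> play_rows([
  [[0, 0, 0], [0, 0, 0]],
  [[0, 0, 0], [0, 0, 0]],
  [[0, 0, 0], [0, 0, 0]],
  [[0, 0, 0], [0, 0, 0]],
  [[0, 0, 0], [0, 0, 0]],
], grip=1, squeeze=60)

```text
time_s: 15.2
eef_pos: [621.7, 133.3, 99.7]
ee_rot: [0.0, 0.92, 0.393, 0.0]
force: [-0.0, 0.1, 0.2]
grip_width: -0.0
```

>>> play_rows([
  [[0, 0, -0.02], [0, 0, 0]],
  [[0, 0, -0.03], [0, 0, 0]],
  [[0, 0, -0.04], [0, 0, 0]],
  [[0, 0, -0.04], [0, 0, 0]],
  [[0, 0, 0], [0, 0, 0]],
])

```text
time_s: 15.7
eef_pos: [623.3, 133.5, 201.7]
ee_rot: [0.001, 0.919, 0.393, 0.004]
force: [0.4, 0.6, 0.3]
grip_width: 0.0
```

```bash
python3 - <<'E'
from h import *
st()
im,inf=snap('wrist','w10')
plan([349,328,200])
E
```

```text
t 15.7 pos [623.3 133.5 201.7] x [0.691 0.723 0.006] z [ 0.008  0.    -1.   ] F [0.4 0.6 0.3] g 0.0 q [ 0.03  0.57  1.13  0.    1.44 -0.78]
t 15.75 pos [622.4 133.4 199.1] x [0.691 0.723 0.003] z [ 0.004  0.    -1.   ] F [-0.3 -0.4  0. ] g -0.001 q [ 0.03  0.57  1.14 -0.    1.43 -0.78]
shift tool mm [ -48.2 -332.1   -2. ] units [-0.0643 -0.4428 -0.0026]
```

View pics/w10.png

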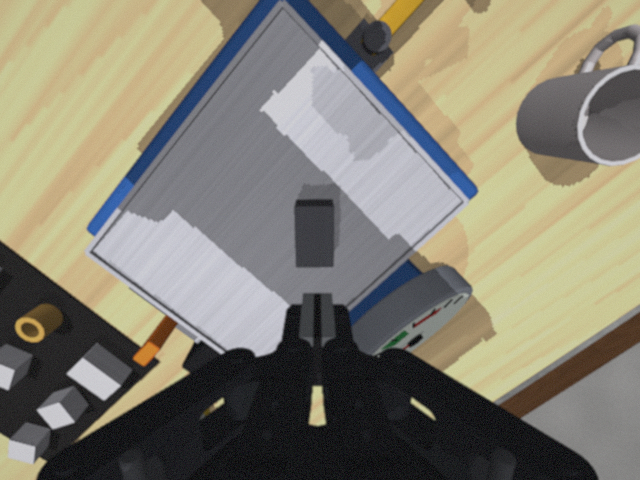

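```bash
python3 - <<'E'
from h import *
im,inf=snap('wrist','w11')
s=ctrl.sense()
print(p2w('wrist',(314,236),120.8,inf), w2p('wrist',s['eef_pos'],inf), inf[0]['xyz'],s['eef_pos'])
for z in (60,90,121,150): print(z,p2w('wrist',(295.,202),z,inf).round(1),p2w('wrist',(334.5,202),z,inf).round(1),p2w('wrist',(296,267),z,inf).round(1),p2w('wrist',(333,267),z,inf).round(1))
im,inf=snap('top','t11')
c=cv2.resize(im[145:295,200:390],None,fx=4,fy=4,interpolation=cv2.INTER_CUBIC);cv2.imwrite('pics/c11.png',c[:,:,::-1])
E
```

```text
[618.56338845 132.99928237 120.8       ] [317.73290678 284.07385042] [560.07512695 191.00657238 366.05802912] [621.70838804 133.36458984 197.23892983]
60 [597.6 128.7  60. ] [622.4 154.7  60. ] [643.9  84.   60. ] [668.8 109.9  60. ]
90 [593.9 134.8  90. ] [616.3 158.3  90. ] [635.7  94.5  90. ] [658.1 117.9  90. ]
121 [590.1 141.2 121. ] [610. 162. 121.] [627.2 105.3 121. ] [647.1 126.1 121. ]
150 [586.5 147.1 150. ] [604.1 165.4 150. ] [619.2 115.4 150. ] [636.8 133.8 150. ]
```

View pics/c11.png

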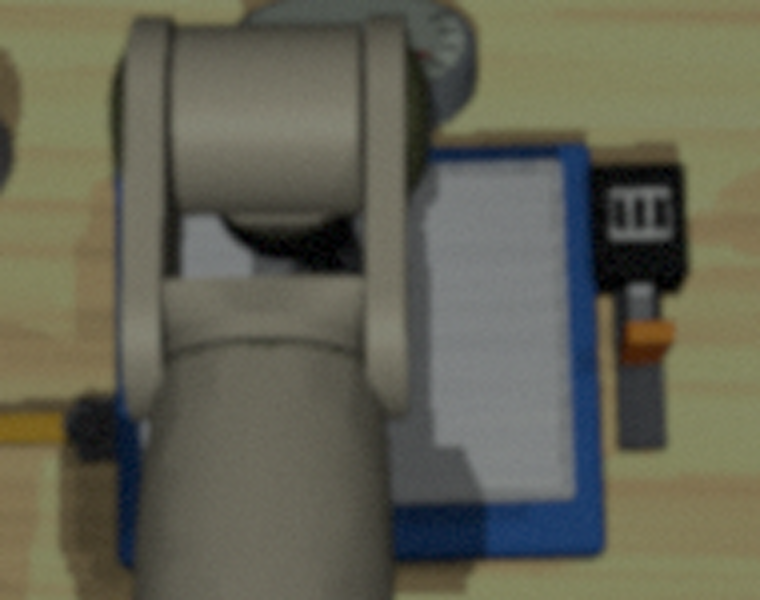

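View pics/w11.png

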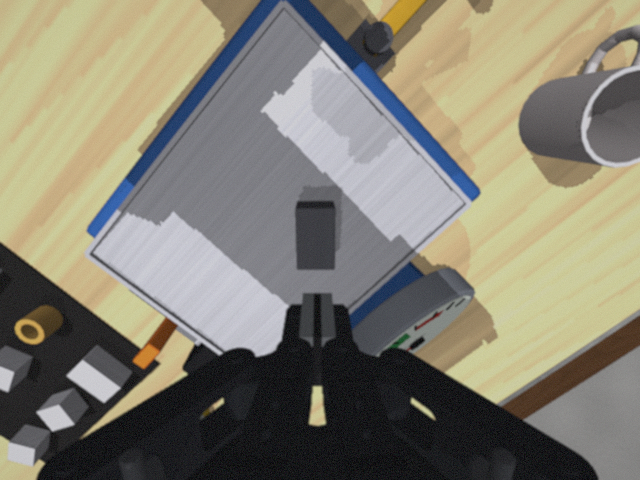

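```bash
python3 - <<'E'
from h import *
inf=K('wrist')
s,M=st()
for d in (0,5,10,15,20,30): print(d,w2p('wrist',s['eef_pos']-d*M[:,2],inf).round(1), w2p('wrist',s['eef_pos']-d*M[:,2]-11*M[:,1],inf).round(1))
im=cv2.imread('pics/w11.png');cv2.imwrite('pics/c12.png',cv2.resize(im[180:420,220:420],None,fx=2.5,fy=2.5,interpolation=cv2.INTER_CUBIC))
E
```

```text
t 15.85 pos [621.3 133.3 196.3] x [ 0.691  0.723 -0.001] z [-0.001 -0.    -1.   ] F [ 0.5 -0.6 -0.2] g -0.005 q [ 0.03  0.57  1.14 -0.    1.43 -0.78]
0 [318.7 286.4] [318.7 267.8]
5 [318.7 290.7] [318.8 271.7]
10 [318.8 295.3] [318.8 275.8]
15 [318.8 300. ] [318.9 280.1]
20 [318.9 305.1] [318.9 284.7]
30 [319.  316.1] [319.1 294.7]
```

View pics/c12.png

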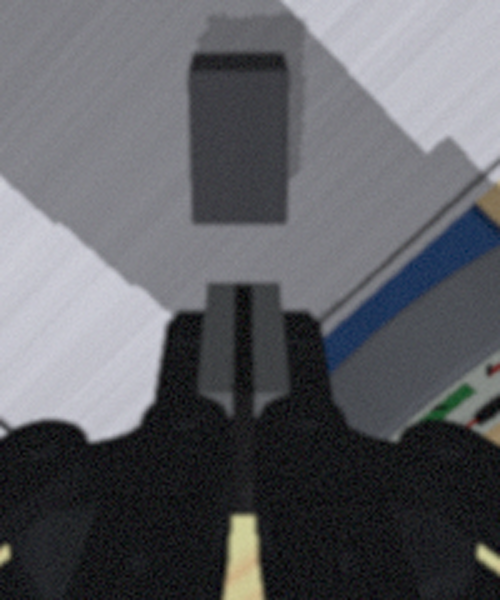

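```bash
python3 - <<'E'
from h import *
im,inf=snap('side','s12')
s,M=st()
im=im[:,:,::-1].copy()
a=w2p('side',s['eef_pos'],inf);b=w2p('side',s['eef_pos']-29*M[:,2],inf);print(a,b)
x0,y0=int(a[0])-70,int(a[1])-90
c=cv2.resize(im[y0:y0+130,x0:x0+140],None,fx=5,fy=4.6*5/4.6,interpolation=cv2.INTER_CUBIC)[:600]
for p,col in((a,(0,0,255)),(b,(0,255,0))): cv2.drawMarker(c,(int((p[0]-x0)*5),int((p[1]-y0)*5)),col,0,16,1)
cv2.imwrite('pics/c13.png',c)
E
```

```text
t 15.9 pos [621.2 133.3 195.8] x [ 0.691  0.723 -0.001] z [-0.002 -0.    -1.   ] F [-0.5  0.2  0.6] g -0.001 q [ 0.03  0.57  1.14  0.    1.43 -0.78]
[337.84069144 187.30821769] [338.21349401 177.392829  ]
```

View pics/c13.png

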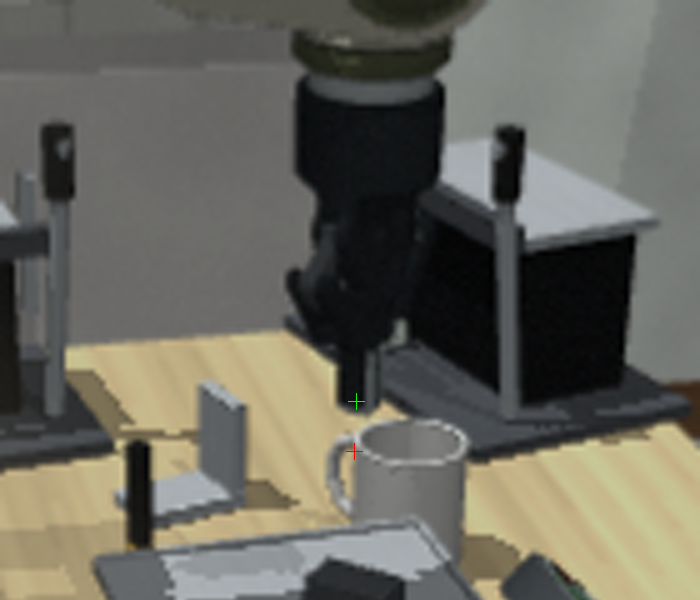

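>>> play_rows([
  [[0, 0, 0.0], [0, 0, 0]],
  [[-0.001, 0.001, 0.04], [0, 0, 0]],
  [[0, 0, 0.05], [0, 0, 0]],
  [[0, 0, 0.04], [0, 0, 0]],
  [[0, 0, 0.02], [0, 0, 0]],
  [[0, 0, 0.01], [0, 0, 0]],
  [[0, 0, 0], [0, 0, 0]],
  [[0, 0, 0], [0, 0, 0]],
], grip=0.35)

```text
time_s: 16.7
eef_pos: [622.2, 132.3, 77.9]
ee_rot: [0.0, 0.919, 0.393, 0.001]
force: [0.9, 0.0, 1.3]
grip_width: 0.654
```

>>> play_rows([
  [[0, 0, 0], [0, 0, 0]],
  [[0, 0, 0], [0, 0, 0]],
  [[0, 0, 0], [0, 0, 0]],
  [[0, 0, 0], [0, 0, 0]],
  [[0, 0, 0], [0, 0, 0]],
], grip=1, squeeze=60)

```text
time_s: 17.2
eef_pos: [622.0, 132.3, 77.3]
ee_rot: [0.0, 0.919, 0.393, 0.0]
force: [2.9, -0.2, -0.2]
grip_width: 0.333
```

>>> play_rows([
  [[0, 0, -0.01], [0, 0, 0]],
  [[0, 0, -0.03], [0, 0, 0]],
  [[0, 0, -0.04], [0, 0, 0]],
  [[0, 0, -0.04], [0, 0, 0]],
  [[0, 0, 0], [0, 0, 0]],
])

```text
time_s: 17.7
eef_pos: [623.1, 132.4, 171.5]
ee_rot: [0.001, 0.919, 0.393, 0.003]
force: [0.9, -0.3, -2.0]
grip_width: 0.333
```

```bash
python3 - <<'E'
from h import *
plan([349,328,160])
im,inf=snap('wrist','w13')
c=np.array([p2w('wrist',a,55,K('wrist'))[:2] for a in [(0,0)]])
E
```

```text
t 17.7 pos [623.1 132.4 171.5] x [0.691 0.723 0.005] z [ 0.007  0.    -1.   ] F [ 0.9 -0.3 -2. ] g 0.333 q [ 0.03  0.58  1.18  0.    1.37 -0.78]
shift tool mm [ -48.  -333.3    9.7] units [-0.064  -0.4445  0.0129]
```

View pics/w13.png

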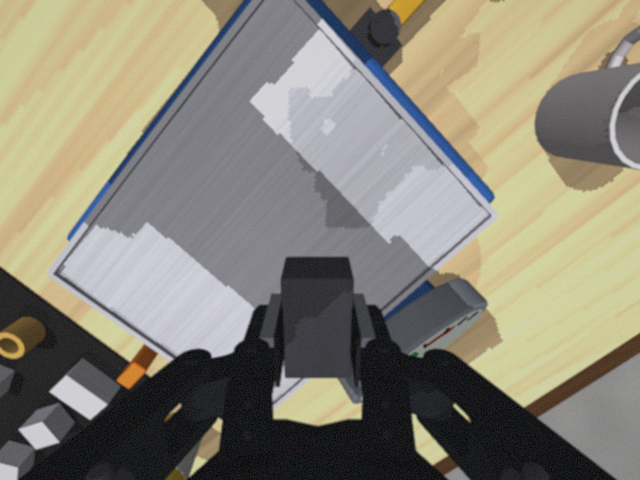

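>>> play_rows([
  [[-0.0071, -0.0494, 0], [0, 0, 0]],
  [[-0.0071, -0.0494, 0], [0, 0, 0]],
  [[-0.0071, -0.0494, 0], [0, 0, 0]],
  [[-0.0071, -0.0494, 0], [0, 0, 0]],
  [[-0.0071, -0.0494, 0], [0, 0, 0]],
  [[-0.0071, -0.0494, 0], [0, 0, 0]],
  [[-0.0071, -0.0494, 0], [0, 0, 0]],
  [[-0.0071, -0.0494, 0], [0, 0, 0]],
  [[-0.0071, -0.0494, 0], [0, 0, 0]],
  [[0, 0, 0], [0, 0, 0]],
  [[0, 0, 0], [0, 0, 0]],
])

```text
time_s: 18.85
eef_pos: [346.6, 327.9, 166.0]
ee_rot: [0.0, 0.919, 0.394, -0.001]
force: [-0.1, -0.3, -2.5]
grip_width: 0.333
```

```bash
python3 - <<'E'
from h import *
im,inf=snap('wrist','w14')
for d in cams.tip_of('wrist','scrap')[:3]: print(round(d['p'],2),np.round(d['pixel'],1),p2w('wrist',d['pixel'],0,inf)[:2].round(1))
plan([349,328,40])
E
```

```text
0.79 [319.2 214.4] [349.8 326.1]
t 18.95 pos [347.7 327.5 166.3] x [ 0.691  0.722 -0.001] z [-0.001 -0.001 -1.   ] F [-0.6 -0.1 -1.3] g 0.334 q [ 0.51  0.25  1.69 -0.    1.2  -0.3 ]
shift tool mm [  1.4   0.6 126.3] units [0.0019 0.0008 0.1684]
```

View pics/w14.png

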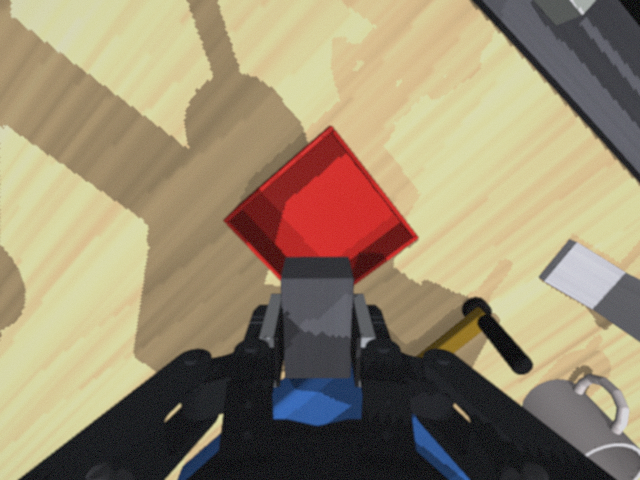

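>>> play_rows([
  [[0.0019, 0.0008, 0.05], [0, 0, 0]],
  [[0, 0, 0.05], [0, 0, 0]],
  [[0, 0, 0.05], [0, 0, 0]],
  [[0, 0, 0.04], [0, 0, 0]],
  [[0, 0, 0.025], [0, 0, 0]],
  [[0, 0, 0], [0, 0, 0]],
  [[0, 0, 0], [0, 0, 0]],
])

```text
time_s: 19.65
eef_pos: [349.7, 328.4, 6.1]
ee_rot: [0.0, 0.92, 0.393, 0.0]
force: [1.0, 0.3, -2.0]
grip_width: 0.334
```

>>> play_rows([
  [[0, 0, 0], [0, 0, 0]],
  [[0, 0, 0], [0, 0, 0]],
  [[0, 0, 0], [0, 0, 0]],
  [[0, 0, -0.03], [0, 0, 0]],
  [[0, 0, -0.05], [0, 0, 0]],
  [[0, 0, -0.06], [0, 0, 0]],
  [[0, 0, -0.06], [0, 0, 0]],
  [[0, 0, -0.06], [0, 0, 0]],
  [[0, 0, 0], [0, 0, 0]],
], grip=0.45)

```text
time_s: 20.55
eef_pos: [351.0, 330.0, 207.0]
ee_rot: [-0.001, 0.919, 0.393, 0.006]
force: [0.4, 0.1, -0.9]
grip_width: 0.553
```

```bash
python3 - <<'E'
from h import *
im,inf=snap('wrist','w15')
plan([490,-290,280],0)
E
```

```text
t 20.6 pos [349.9 329.3 203.7] x [0.691 0.723 0.006] z [ 0.006  0.003 -1.   ] F [-0.3 -0.9 -0.8] g 0.555 q [ 0.51  0.21  1.63  0.    1.29 -0.3 ]
shift tool mm [-350.6  529.2  -77.5] units [-0.4674  0.7056 -0.1033]
turn deg [-4.000e-02 -3.800e-01  4.631e+01] units45 [-9.000e-04 -8.400e-03  1.029e+00]
```

View pics/w15.png

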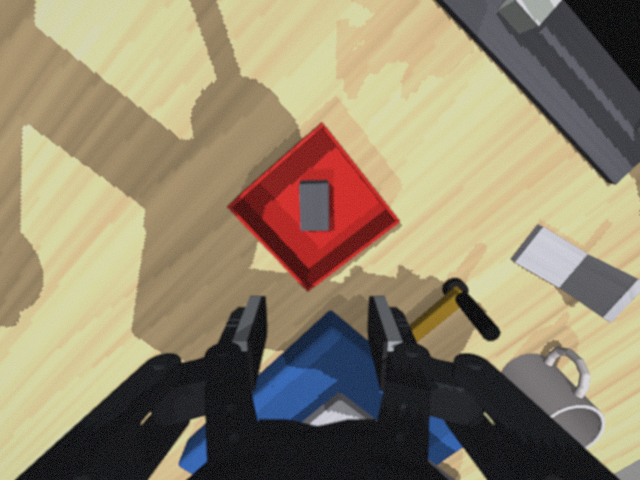

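```bash
python3 - <<'E'
from h import *
plan([430,-290,290],np.pi/2)
E
```

```text
t 20.6 pos [349.9 329.3 203.7] x [0.691 0.723 0.006] z [ 0.006  0.003 -1.   ] F [-0.3 -0.9 -0.8] g 0.555 q [ 0.51  0.21  1.63  0.    1.29 -0.3 ]
shift tool mm [-391.9  485.9  -87.8] units [-0.5226  0.6478 -0.1171]
turn deg [  0.24  -0.29 -43.69] units45 [ 0.0053 -0.0066 -0.971 ]
```

>>> play_rows([
  [[-0.0373, 0.0463, -0.0084], [0, 0, 0]],
  [[-0.0373, 0.0463, -0.0084], [0, 0, 0]],
  [[-0.0373, 0.0463, -0.0084], [0, 0, 0]],
  [[-0.0373, 0.0463, -0.0084], [0, 0, 0]],
  [[-0.0373, 0.0463, -0.0084], [0, 0, 0]],
  [[-0.0373, 0.0463, -0.0084], [0, 0, 0]],
  [[-0.0373, 0.0463, -0.0084], [0, 0, 0]],
  [[-0.0373, 0.0463, -0.0084], [0, 0, 0]],
  [[-0.0373, 0.0463, -0.0084], [0, 0, 0]],
  [[-0.0373, 0.0463, -0.0084], [0, 0, 0]],
  [[-0.0373, 0.0463, -0.0084], [0, 0, 0]],
  [[-0.0373, 0.0463, -0.0084], [0, 0, 0]],
  [[-0.0373, 0.0463, -0.0084], [0, 0, 0]],
  [[-0.0373, 0.0463, -0.0084], [0, 0, 0]],
  [[0, 0, 0], [0, 0, -0.162]],
  [[0, 0, 0], [0, 0, -0.162]],
  [[0, 0, 0], [0, 0, -0.162]],
  [[0, 0, 0], [0, 0, -0.162]],
  [[0, 0, 0], [0, 0, -0.162]],
  [[0, 0, 0], [0, 0, -0.162]],
], grip=0.3)

```text
time_s: 22.6
eef_pos: [429.6, -290.2, 287.8]
ee_rot: [-0.001, 0.705, 0.709, 0.0]
force: [-0.0, -1.3, -0.2]
grip_width: 0.702
```

```bash
python3 - <<'E'
from h import *
st()
im,inf=snap('wrist','w16')
for th in ('long1','short1','sleeve'):
  for d in cams.tip_of('wrist',th)[:7]:
    if d['p']>.3: print(th,round(d['p'],2),np.round(d['pixel'],1),p2w('wrist',d['pixel'],4,inf)[:2].round(1))
E
```

```text
t 22.6 pos [ 429.6 -290.2  287.8] x [-0.006  1.     0.001] z [-0.001  0.001 -1.   ] F [-0.  -1.3 -0.2] g 0.702 q [-0.82  0.25  1.36 -0.    1.53 -2.4 ]
long1 0.69 [370.4 293.2] [ 582.4 -210.6]
short1 0.94 [249.4 297.7] [ 590.8 -389.1]
short1 0.74 [384.8 171.6] [ 405.2 -201.9]
short1 0.73 [316.1 237.8] [ 496.8 -291. ]
short1 0.59 [312.6 293.1] [ 582.6 -295.7]
short1 0.56 [307.6 175.3] [ 410.7 -302.5]
short1 0.4 [374.2 363.3] [ 707.3 -197.3]
sleeve 0.57 [381.1 239.5] [ 498.8 -200.5]
sleeve 0.47 [578.5 300.6] [594.2 103.5]
```

View pics/w16.png

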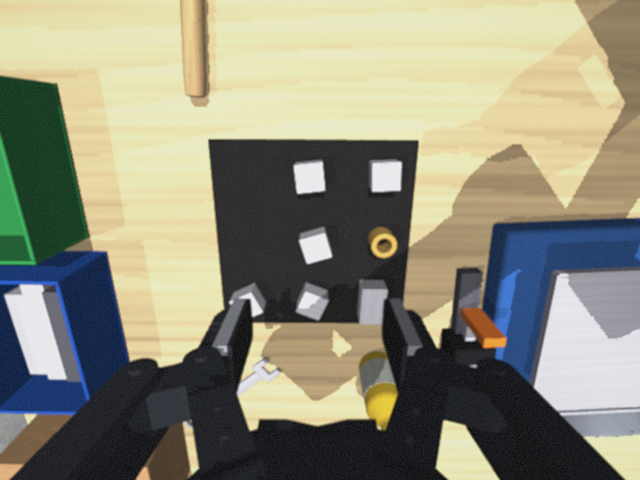

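```bash
cat >> h.py <<'E'
def warp(n,im,inf,x0,x1,y0,y1,z,s=2):
    """rectified view: up=+x, left=+y, s px/mm"""
    H,W=int((x1-x0)*s),int((y1-y0)*s)
    i,k,M=inf
    r,c=np.mgrid[0:H,0:W];X=x1-r/s;Y=y1-c/s
    P=np.stack([X,Y,np.full_like(X,z)],-1).reshape(-1,3)-i['xyz'];C=P@M;C=np.stack([C[:,0],-C[:,1],-C[:,2]],1)
    uv=cv2.projectPoints(C.reshape(-1,1,3),np.zeros(3),np.zeros(3),k,i['dist_coeffs'])[0].reshape(H,W,2).astype(np.float32)
    return cv2.remap(im,uv[...,0],uv[...,1],cv2.INTER_LINEAR)
def tops(im,inf,x0,x1,y0,y1,z,th,n='wrist',name=None,s=2):
    w=warp(n,im,inf,x0,x1,y0,y1,z,s);g=cv2.cvtColor(w,cv2.COLOR_RGB2GRAY);hsv=cv2.cvtColor(w,cv2.COLOR_RGB2HSV)
    m=((g>th)&(hsv[...,1]<60)).astype(np.uint8);m=cv2.morphologyEx(m,cv2.MORPH_OPEN,np.ones((5,5)))
    cs,_=cv2.findContours(m,cv2.RETR_EXTERNAL,cv2.CHAIN_APPROX_NONE);out=[]
    for c in cs:
        if cv2.contourArea(c)<500*s*s: continue
        (cx,cy),(a,b),ang=cv2.minAreaRect(c)
        p=cv2.boxPoints(((cx,cy),(a,b),ang))
        e=p[1]-p[0];f=p[2]-p[1]
        if np.linalg.norm(f)<np.linalg.norm(e): e,f=f,e   # e short edge
        yaw=np.degrees(np.arctan2(-e[0],-e[1]))%180  # world dir of short edge: x=-row,y=-col
        out.append((x1-cy/s,y1-cx/s,np.linalg.norm(e)/s,np.linalg.norm(f)/s,yaw))
        print('top at (%.1f,%.1f) size %.1fx%.1f short-edge yaw %.1f'%out[-1])
        cv2.drawContours(w,[p.astype(int)],0,(255,0,0),1)
    if name: cv2.imwrite(f'pics/{name}.png',w[:,:,::-1])
    return out
E
python3 - <<'E'
from h import *
im=cv2.imread('pics/w16.png')[:,:,::-1].copy();inf=K('wrist')
tops(im,inf,370,640,-440,-150,34,170,name='c17')
E
```

```text
top at (392.0,-430.0) size 19.0x43.0 short-edge yaw 90.0
top at (408.0,-206.0) size 35.6x35.9 short-edge yaw 91.3
top at (409.1,-300.1) size 35.3x36.0 short-edge yaw 95.5
top at (501.3,-292.9) size 35.4x36.0 short-edge yaw 106.5
top at (585.2,-298.8) size 33.7x33.8 short-edge yaw 66.6
top at (589.5,-213.0) size 31.7x53.7 short-edge yaw 88.2
```

View pics/c17.png

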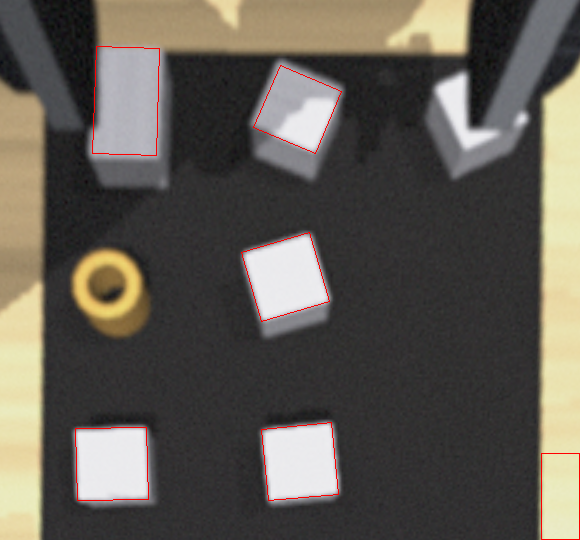

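>>> play_rows([
  [[0.0253, 0.0535, 0], [0, 0, 0]],
  [[0.0253, 0.0535, 0.04], [0, 0, 0]],
  [[0.0253, 0.0535, 0.06], [0, 0, 0]],
  [[0.0253, 0.0535, 0.06], [0, 0, 0]],
  [[0, 0, 0.064], [0, 0, 0.047]],
  [[0, 0, 0], [0, 0, 0]],
  [[0, 0, 0], [0, 0, 0]],
], grip=0.35)

```text
time_s: 23.5
eef_pos: [570.7, -223.9, 142.8]
ee_rot: [-0.0, 0.72, 0.694, -0.0]
force: [0.9, -0.6, 1.6]
grip_width: 0.649
```

```bash
python3 - <<'E'
from h import *
im,inf=snap('wrist','w18')
s,M=st()
tops(im,inf,530,650,-290,-140,34,120,name='c18',s=3)
E
```

```text
t 23.55 pos [ 571.3 -224.5  144.4] x [ 0.037  0.999 -0.002] z [ 0.003 -0.002 -1.   ] F [ 1.1 -0.2  0.6] g 0.652 q [-0.56  0.56  1.3  -0.    1.28 -2.1 ]
top at (553.5,-153.3) size 26.0x30.3 short-edge yaw 90.0
top at (585.3,-280.2) size 19.0x48.0 short-edge yaw 90.0
top at (584.9,-211.2) size 36.4x62.5 short-edge yaw 88.7
```

View pics/w18.png

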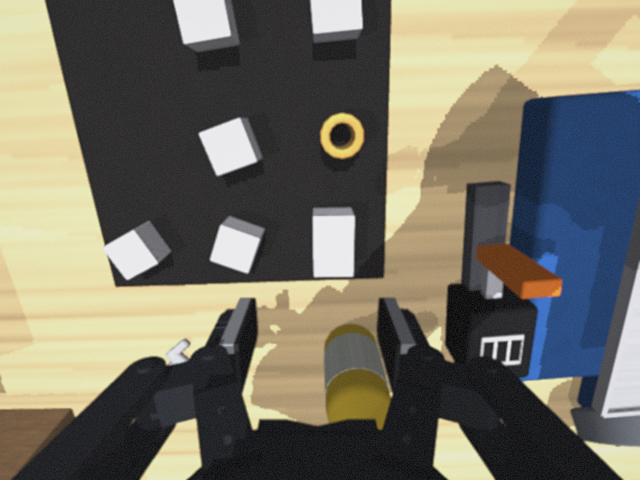

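```bash
python3 - <<'E'
from h import *
im=cv2.imread('pics/w18.png')[:,:,::-1].copy();inf=K('wrist')
o=tops(im,inf,380,650,-420,-140,34,195,name='c18',s=2)
plan([587,-212,-14],np.radians(88.5))
E
```

```text
top at (416.2,-205.8) size 19.5x34.5 short-edge yaw 0.0
top at (414.0,-300.3) size 26.7x34.4 short-edge yaw 6.0
top at (502.7,-292.8) size 34.4x34.5 short-edge yaw 16.9
top at (554.8,-153.5) size 26.0x30.5 short-edge yaw 90.0
top at (588.3,-297.6) size 34.4x34.7 short-edge yaw 67.0
top at (590.3,-396.7) size 41.0x46.5 short-edge yaw 25.8
top at (589.2,-212.1) size 34.6x55.5 short-edge yaw 89.0
t 23.55 pos [ 571.3 -224.5  144.4] x [ 0.037  0.999 -0.002] z [ 0.003 -0.002 -1.   ] F [ 1.1 -0.2  0.6] g 0.652 q [-0.56  0.56  1.3  -0.    1.28 -2.1 ]
shift tool mm [ 13.3  14.8 158.4] units [0.0177 0.0197 0.2112]
turn deg [ 0.16  0.1  -0.64] units45 [ 0.0035  0.0022 -0.0141]
```

>>> play_rows([
  [[0.0176, 0.0225, 0], [0, 0, 0]],
  [[0, 0, 0.05], [0, 0, 0]],
  [[0, 0, 0.06], [0, 0, 0]],
  [[0, 0, 0.06], [0, 0, 0]],
  [[0, 0, 0.03], [0, 0, 0]],
  [[0, 0, 0.011], [0, 0, 0]],
  [[0, 0, 0], [0, 0, 0]],
  [[0, 0, 0], [0, 0, 0]],
], grip=0.35)

```text
time_s: 24.35
eef_pos: [589.5, -212.1, -13.6]
ee_rot: [0.002, 0.72, 0.694, 0.001]
force: [0.0, 0.4, -0.1]
grip_width: 0.65
```

>>> play_rows([
  [[0, 0, 0], [0, 0, 0]],
  [[0, 0, 0], [0, 0, 0]],
  [[0, 0, 0], [0, 0, 0]],
  [[0, 0, 0], [0, 0, 0]],
], grip=1, squeeze=60)

```text
time_s: 24.75
eef_pos: [589.2, -211.6, -14.3]
ee_rot: [0.002, 0.72, 0.694, 0.0]
force: [-1.1, -0.3, 7.3]
grip_width: 0.402
```

>>> play_rows([
  [[0, 0, -0.03], [0, 0, 0]],
  [[0, 0, -0.05], [0, 0, 0]],
  [[0, 0, -0.06], [0, 0, 0]],
  [[0, 0, -0.06], [0, 0, 0]],
  [[0, 0, -0.04], [0, 0, 0]],
  [[0, 0, 0], [0, 0, 0]],
])

```text
time_s: 25.35
eef_pos: [589.8, -211.9, 169.2]
ee_rot: [0.004, 0.72, 0.694, 0.001]
force: [-0.0, -0.2, -1.6]
grip_width: 0.397
```

```bash
python3 - <<'E'
from h import *
plan([640,155,160],np.radians(92.8))
E
```

```text
t 25.35 pos [ 589.8 -211.9  169.2] x [ 0.036  0.999 -0.004] z [ 0.008 -0.005 -1.   ] F [-0.  -0.2 -1.6] g 0.397 q [-0.53  0.56  1.23 -0.    1.35 -2.07]
shift tool mm [368.5  36.8   7.8] units [0.4913 0.0491 0.0104]
turn deg [ 0.46  0.27 -4.87] units45 [ 0.0102  0.0061 -0.1083]
```

>>> play_rows([
  [[0.0546, 0.0055, 0], [0, 0, 0]],
  [[0.0546, 0.0055, 0], [0, 0, 0]],
  [[0.0546, 0.0055, 0], [0, 0, 0]],
  [[0.0546, 0.0055, 0], [0, 0, 0]],
  [[0.0546, 0.0055, 0], [0, 0, 0]],
  [[0.0546, 0.0055, 0], [0, 0, 0]],
  [[0.0546, 0.0055, 0], [0, 0, 0]],
  [[0.0546, 0.0055, 0], [0, 0, 0]],
  [[0.0546, 0.0055, 0], [0, 0, 0]],
  [[0, 0, 0], [0, 0, -0.108]],
  [[0, 0, 0.02], [0, 0, 0]],
  [[0, 0, 0], [0, 0, 0]],
  [[0, 0, 0], [0, 0, 0]],
])

```text
time_s: 26.65
eef_pos: [638.3, 155.8, 148.1]
ee_rot: [-0.0, 0.69, 0.724, -0.001]
force: [-0.3, 0.4, 0.1]
grip_width: 0.397
```

```bash
python3 - <<'E'
from h import *
im,inf=snap('wrist','w19')
plan([640,155,95],np.radians(92.8))
E
```

```text
t 26.7 pos [638.6 155.7 148.7] x [-0.048  0.999  0.   ] z [-0.  0. -1.] F [-0.  0.  0.] g 0.396 q [ 0.06  0.65  1.13  0.    1.36 -1.56]
shift tool mm [-0.8  1.4 53.7] units [-0.0011  0.0018  0.0716]
turn deg [-0.01 -0.   -0.05] units45 [-0.0002 -0.     -0.0012]
```

View pics/w19.png

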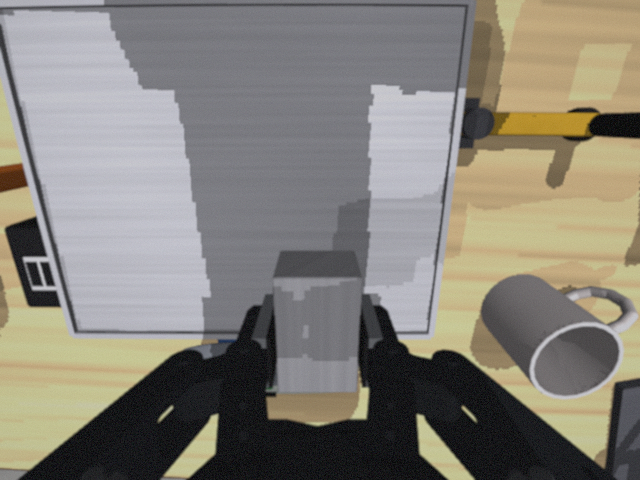

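>>> play_rows([
  [[0, 0, 0.04], [0, 0, 0]],
  [[0, 0, 0.026], [0, 0, 0]],
  [[0, 0, 0.007], [0, 0, 0]],
  [[0, 0, 0.002], [0, 0, 0]],
  [[0, 0, 0], [0, 0, 0]],
])

```text
time_s: 27.2
eef_pos: [639.2, 155.9, 93.6]
ee_rot: [0.001, 0.69, 0.724, 0.001]
force: [-0.5, 0.2, -1.6]
grip_width: 0.395
```

>>> play_rows([
  [[0, 0, 0], [0, 0, 0]],
  [[0, 0, 0], [0, 0, 0]],
  [[0, 0, 0], [0, 0, 0]],
  [[0, 0, -0.03], [0, 0, 0]],
  [[0, 0, -0.05], [0, 0, 0]],
  [[0, 0, -0.06], [0, 0, 0]],
  [[0, 0, -0.03], [0, 0, 0]],
], grip=0.35)

```text
time_s: 27.9
eef_pos: [639.5, 156.1, 224.6]
ee_rot: [0.002, 0.69, 0.724, 0.002]
force: [0.6, -0.6, 0.4]
grip_width: 0.646
```

```bash
python3 - <<'E'
from h import *
im,inf=snap('wrist','w20')
plan([502,-293,150],np.radians(106.5))
E
```

```text
t 27.95 pos [640.2 156.1 227.3] x [-0.049  0.999  0.   ] z [ 0.01   0.001 -1.   ] F [ 0.1 -0.1  3.2] g 0.647 q [ 0.06  0.61  1.    0.    1.52 -1.56]
shift tool mm [-441.9 -160.7   75.6] units [-0.5892 -0.2142  0.1008]
turn deg [  0.57   0.06 -13.71] units45 [ 0.0127  0.0013 -0.3048]
```

View pics/w20.png

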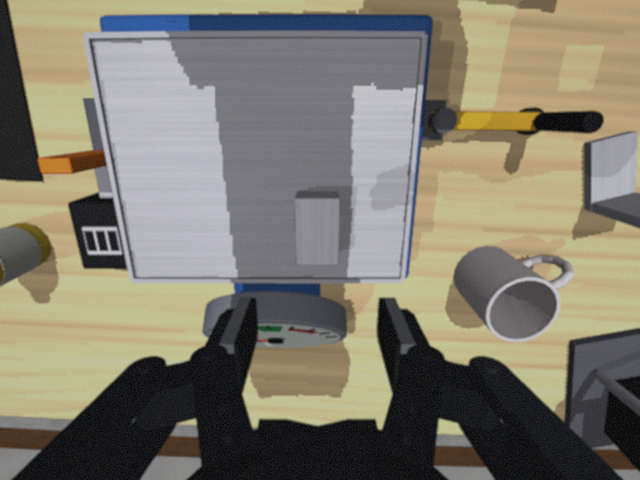

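>>> play_rows([
  [[-0.0589, -0.0214, 0], [0, 0, 0]],
  [[-0.0589, -0.0214, 0], [0, 0, 0]],
  [[-0.0589, -0.0214, 0], [0, 0, 0]],
  [[-0.0589, -0.0214, 0], [0, 0, 0]],
  [[-0.0589, -0.0214, 0], [0, 0, 0]],
  [[-0.0589, -0.0214, 0], [0, 0, 0]],
  [[-0.0589, -0.0214, 0], [0, 0, 0]],
  [[-0.0589, -0.0214, 0], [0, 0, 0]],
  [[-0.0589, -0.0214, 0], [0, 0, 0]],
  [[-0.0589, -0.0214, 0], [0, 0, 0]],
  [[0, 0, 0.04], [0, 0, -0.152]],
  [[0, 0, 0.04], [0, 0, -0.152]],
  [[0, 0, 0], [0, 0, 0]],
])

```text
time_s: 29.25
eef_pos: [498.1, -292.1, 156.3]
ee_rot: [-0.004, 0.598, 0.801, 0.0]
force: [0.3, -0.3, 0.2]
grip_width: 0.65
```

```bash
python3 - <<'E'
from h import *
im,inf=snap('wrist','w21')
o=tops(im,inf,380,650,-440,-140,34,185,name='c21',s=2)
plan([502,-293,-14],np.radians(106.5))
im,inf=snap('top','t21')
cv2.imwrite('pics/c21t.png',cv2.resize(im[140:200,240:340],None,fx=6,fy=6,interpolation=cv2.INTER_CUBIC)[:,:,::-1])
E
```

```text
top at (393.5,-157.8) size 26.0x35.5 short-edge yaw 0.0
top at (395.2,-429.5) size 20.0x29.5 short-edge yaw 90.0
top at (407.6,-206.0) size 34.3x34.5 short-edge yaw 2.7
top at (409.4,-300.1) size 34.3x34.4 short-edge yaw 96.2
top at (501.2,-292.2) size 34.6x34.9 short-edge yaw 16.5
top at (585.0,-299.7) size 28.5x34.8 short-edge yaw 66.8
top at (588.4,-388.6) size 34.6x34.9 short-edge yaw 115.9
t 29.3 pos [ 499.2 -292.7  159. ] x [-0.281  0.96   0.003] z [-0.002  0.002 -1.   ] F [ 0.6 -0.5  0.3] g 0.651 q [-0.73  0.47  1.4  -0.    1.28 -2.59]
shift tool mm [ -1.6   2.9 173. ] units [-0.0021  0.0039  0.2307]
turn deg [-0.09 -0.14 -0.19] units45 [-0.002  -0.0032 -0.0043]
```

View pics/c21.png

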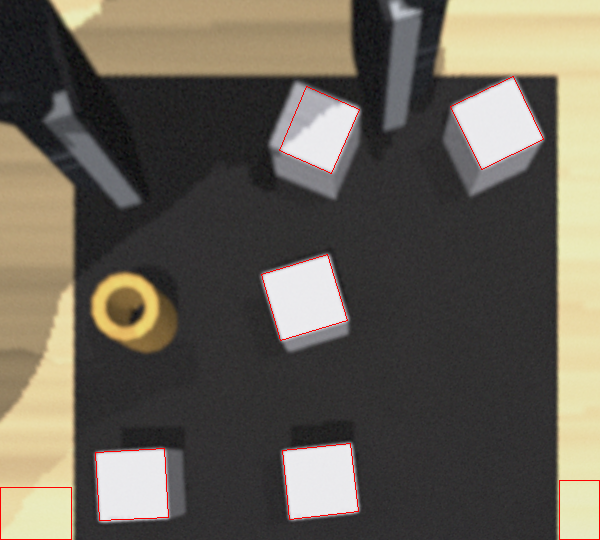

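View pics/c21t.png

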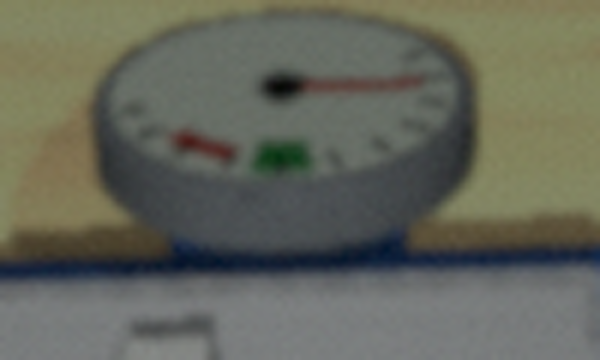

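>>> play_rows([
  [[-0.0006, 0.003, 0.04], [0, 0, 0]],
  [[0, 0, 0.06], [0, 0, 0]],
  [[0, 0, 0.06], [0, 0, 0]],
  [[0, 0, 0.045], [0, 0, 0]],
  [[0, 0, 0.02], [0, 0, 0]],
  [[0, 0, 0.006], [0, 0, 0]],
  [[0, 0, 0], [0, 0, 0]],
  [[0, 0, 0], [0, 0, 0]],
])

```text
time_s: 30.15
eef_pos: [503.1, -293.7, -11.3]
ee_rot: [0.002, 0.599, 0.801, -0.0]
force: [0.2, 0.1, -0.6]
grip_width: 0.649
```

>>> play_rows([
  [[0, 0, 0], [0, 0, 0]],
  [[0, 0, 0], [0, 0, 0]],
  [[0, 0, 0], [0, 0, 0]],
  [[0, 0, 0], [0, 0, 0]],
], grip=1)

```text
time_s: 30.55
eef_pos: [502.8, -293.5, -11.8]
ee_rot: [0.001, 0.599, 0.801, -0.0]
force: [-0.3, 0.9, 6.3]
grip_width: 0.398
```

>>> play_rows([
  [[0, 0, -0.03], [0, 0, 0]],
  [[0, 0, -0.05], [0, 0, 0]],
  [[0, 0, -0.06], [0, 0, 0]],
  [[0, 0, -0.06], [0, 0, 0]],
  [[0, 0, -0.04], [0, 0, 0.15]],
  [[0, 0, 0], [0, 0, 0.15]],
  [[0, 0, 0], [0, 0, 0]],
])

```text
time_s: 31.25
eef_pos: [502.1, -292.9, 167.6]
ee_rot: [0.001, 0.689, 0.725, 0.0]
force: [-0.1, 0.7, -2.4]
grip_width: 0.396
```

```bash
python3 - <<'E'
from h import *
plan([582,152,160],np.radians(92.8))
E
```

```text
t 31.25 pos [ 502.1 -292.9  167.6] x [-0.051  0.999 -0.001] z [ 0.001 -0.001 -1.   ] F [-0.1  0.7 -2.4] g 0.396 q [-0.73  0.47  1.38  0.    1.3  -2.35]
shift tool mm [440.3 102.2   7.2] units [0.5871 0.1363 0.0096]
turn deg [0.07 0.07 0.1 ] units45 [0.0015 0.0015 0.0021]
```

>>> play_rows([
  [[0.0587, 0.0136, 0], [0, 0, 0]],
  [[0.0587, 0.0136, 0], [0, 0, 0]],
  [[0.0587, 0.0136, 0], [0, 0, 0]],
  [[0.0587, 0.0136, 0], [0, 0, 0]],
  [[0.0587, 0.0136, 0], [0, 0, 0]],
  [[0.0587, 0.0136, 0], [0, 0, 0]],
  [[0.0587, 0.0136, 0], [0, 0, 0]],
  [[0.0587, 0.0136, 0], [0, 0, 0]],
  [[0.0587, 0.0136, 0], [0, 0, 0]],
  [[0.0587, 0.0136, 0], [0, 0, 0]],
  [[0, 0, 0], [0, 0, 0]],
  [[0, 0, 0.03], [0, 0, 0]],
  [[0, 0, 0.05], [0, 0, 0]],
  [[0, 0, 0.018], [0, 0, 0]],
  [[0, 0, 0.006], [0, 0, 0]],
  [[0, 0, 0], [0, 0, 0]],
  [[0, 0, 0], [0, 0, 0]],
])

```text
time_s: 32.95
eef_pos: [581.9, 151.9, 90.1]
ee_rot: [0.001, 0.689, 0.725, 0.001]
force: [0.5, -0.7, -0.3]
grip_width: 0.395
```

>>> play_rows([
  [[0, 0, 0.003], [0, 0, 0]],
  [[0, 0, 0], [0, 0, 0]],
])

```text
time_s: 33.15
eef_pos: [581.4, 152.1, 86.9]
ee_rot: [0.0, 0.689, 0.725, 0.0]
force: [0.6, 0.1, -0.8]
grip_width: 0.399
```

>>> play_rows([
  [[0, 0, 0], [0, 0, 0]],
  [[0, 0, 0], [0, 0, 0]],
  [[0, 0, 0], [0, 0, 0]],
  [[0, 0, -0.03], [0, 0, 0]],
  [[0, 0, -0.05], [0, 0, 0]],
  [[0, 0, -0.06], [0, 0, 0]],
  [[0, 0, -0.03], [0, 0, 0]],
], grip=0.35)

```text
time_s: 33.85
eef_pos: [582.0, 152.2, 218.0]
ee_rot: [0.002, 0.689, 0.725, 0.002]
force: [-0.3, 0.5, -0.7]
grip_width: 0.649
```

```bash
python3 - <<'E'
from h import *
im,inf=snap('wrist','w22')
plan([408,-206,150],np.radians(91.5))
E
```

```text
t 33.9 pos [582.9 152.3 220.6] x [-0.052  0.999  0.   ] z [ 0.009  0.001 -1.   ] F [ 0.7 -1.3  3.1] g 0.65 q [ 0.06  0.47  1.23  0.    1.43 -1.56]
shift tool mm [-348.7 -193.9   68.7] units [-0.465  -0.2585  0.0916]
turn deg [ 0.54 -0.01  1.47] units45 [ 0.0119 -0.0003  0.0326]
```

View pics/w22.png

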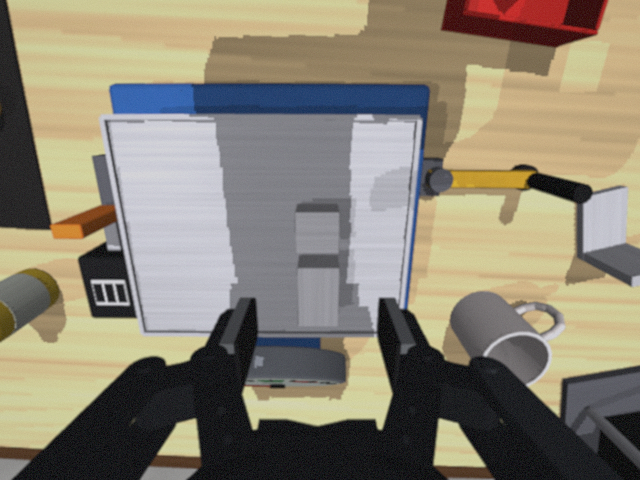

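>>> play_rows([
  [[-0.0517, -0.0287, 0], [0, 0, 0]],
  [[-0.0517, -0.0287, 0], [0, 0, 0]],
  [[-0.0517, -0.0287, 0], [0, 0, 0]],
  [[-0.0517, -0.0287, 0], [0, 0, 0]],
  [[-0.0517, -0.0287, 0], [0, 0, 0]],
  [[-0.0517, -0.0287, 0], [0, 0, 0]],
  [[-0.0517, -0.0287, 0], [0, 0, 0]],
  [[-0.0517, -0.0287, 0], [0, 0, 0]],
  [[-0.0517, -0.0287, 0], [0, 0, 0]],
  [[0, 0, 0.04], [0, 0, 0.033]],
  [[0, 0, 0.04], [0, 0, 0]],
  [[0, 0, 0], [0, 0, 0]],
])

```text
time_s: 35.1
eef_pos: [404.1, -205.4, 151.0]
ee_rot: [-0.003, 0.698, 0.716, -0.0]
force: [0.3, 0.2, 0.7]
grip_width: 0.646
```

```bash
python3 - <<'E'
from h import *
im,inf=snap('wrist','w23')
o=tops(im,inf,370,640,-440,-140,34,185,name='c23',s=2)
plan([408,-206,-13],np.radians(91.5))
E
```

```text
top at (383.2,-152.2) size 24.5x25.5 short-edge yaw 90.0
top at (385.0,-423.8) size 29.0x31.5 short-edge yaw 0.0
top at (406.8,-205.3) size 34.8x34.8 short-edge yaw 92.1
top at (408.7,-299.5) size 34.5x35.0 short-edge yaw 96.1
top at (541.0,-424.5) size 30.0x31.0 short-edge yaw 90.0
t 35.15 pos [ 405.1 -206.   153.2] x [-0.026  1.     0.002] z [-0.002  0.002 -1.   ] F [0.1 0.2 0.7] g 0.65 q [-0.73  0.21  1.77  0.    1.16 -2.33]
shift tool mm [ -0.4   3.2 166.2] units [-0.0005  0.0043  0.2217]
turn deg [-0.12 -0.11 -0.03] units45 [-0.0027 -0.0025 -0.0006]
```

View pics/c23.png

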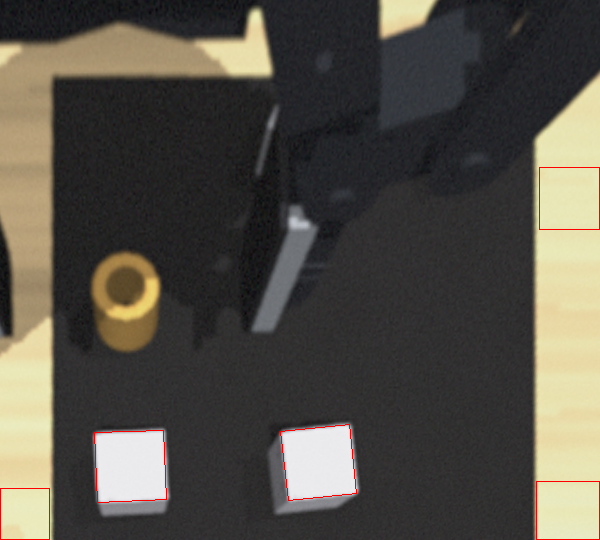

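>>> play_rows([
  [[0.0005, 0.0028, 0.04], [0, 0, 0]],
  [[0, 0, 0.06], [0, 0, 0]],
  [[0, 0, 0.06], [0, 0, 0]],
  [[0, 0, 0.04], [0, 0, 0]],
  [[0, 0, 0.016], [0, 0, 0]],
  [[0, 0, 0.005], [0, 0, 0]],
  [[0, 0, 0], [0, 0, 0]],
  [[0, 0, 0], [0, 0, 0]],
])

```text
time_s: 35.95
eef_pos: [408.8, -206.7, -10.3]
ee_rot: [0.001, 0.698, 0.716, 0.0]
force: [0.2, -0.2, 0.9]
grip_width: 0.652
```

>>> play_rows([
  [[0, 0, 0], [0, 0, 0]],
  [[0, 0, 0], [0, 0, 0]],
  [[0, 0, 0], [0, 0, 0]],
  [[0, 0, 0], [0, 0, 0]],
], grip=1)

```text
time_s: 36.35
eef_pos: [408.4, -206.5, -10.7]
ee_rot: [0.001, 0.698, 0.716, 0.0]
force: [-2.0, 1.9, 9.1]
grip_width: 0.397
```

>>> play_rows([
  [[0, 0, -0.03], [0, 0, 0]],
  [[0, 0, -0.05], [0, 0, 0]],
  [[0, 0, -0.06], [0, 0, 0]],
  [[0, 0, -0.06], [0, 0, 0]],
  [[0, 0, -0.04], [0, 0, -0.03]],
  [[0, 0, 0], [0, 0, 0]],
])

```text
time_s: 36.95
eef_pos: [409.2, -207.2, 172.3]
ee_rot: [0.004, 0.689, 0.725, 0.0]
force: [0.8, -0.1, -0.6]
grip_width: 0.4
```

```bash
python3 - <<'E'
from h import *
plan([535,150,160],np.radians(92.8))
E
```

```text
t 36.95 pos [ 409.2 -207.2  172.3] x [-0.05   0.999 -0.006] z [ 0.006 -0.006 -1.   ] F [ 0.8 -0.1 -0.6] g 0.4 q [-0.72  0.19  1.74  0.    1.2  -2.35]
shift tool mm [350.5 143.4  11.1] units [0.4673 0.1912 0.0148]
turn deg [0.35 0.34 0.07] units45 [0.0077 0.0075 0.0015]
```

>>> play_rows([
  [[0.0519, 0.0212, 0], [0, 0, 0]],
  [[0.0519, 0.0212, 0], [0, 0, 0]],
  [[0.0519, 0.0212, 0], [0, 0, 0]],
  [[0.0519, 0.0212, 0], [0, 0, 0]],
  [[0.0519, 0.0212, 0], [0, 0, 0]],
  [[0.0519, 0.0212, 0], [0, 0, 0]],
  [[0.0519, 0.0212, 0], [0, 0, 0]],
  [[0.0519, 0.0212, 0], [0, 0, 0]],
  [[0.0519, 0.0212, 0], [0, 0, 0]],
  [[0, 0, 0], [0, 0, 0]],
  [[0, 0, 0.03], [0, 0, 0]],
  [[0, 0, 0.05], [0, 0, 0]],
  [[0, 0, 0.025], [0, 0, 0]],
  [[0, 0, 0.006], [0, 0, 0]],
  [[0, 0, 0], [0, 0, 0]],
  [[0, 0, 0], [0, 0, 0]],
])

```text
time_s: 38.55
eef_pos: [534.0, 150.8, 85.9]
ee_rot: [0.001, 0.69, 0.724, 0.001]
force: [-1.1, -0.1, -0.5]
grip_width: 0.4
```

>>> play_rows([
  [[0, 0, 0.003], [0, 0, 0]],
  [[0, 0, 0], [0, 0, 0]],
])

```text
time_s: 38.75
eef_pos: [533.7, 150.9, 83.1]
ee_rot: [0.0, 0.689, 0.724, 0.0]
force: [0.9, -0.1, -1.2]
grip_width: 0.39
```

>>> play_rows([
  [[0, 0, 0], [0, 0, 0]],
  [[0, 0, 0], [0, 0, 0]],
  [[0, 0, 0], [0, 0, 0]],
  [[0, 0, -0.03], [0, 0, 0]],
  [[0, 0, -0.05], [0, 0, 0]],
  [[0, 0, -0.06], [0, 0, 0]],
  [[0, 0, -0.03], [0, 0, 0]],
], grip=0.35)

```text
time_s: 39.45
eef_pos: [534.4, 151.1, 214.0]
ee_rot: [0.002, 0.689, 0.724, 0.002]
force: [0.2, 0.1, -0.7]
grip_width: 0.646
```

```bash
python3 - <<'E'
from h import *
im,inf=snap('wrist','w24')
plan([409,-300,150],np.radians(96))
E
```

```text
t 39.5 pos [535.3 151.2 216.5] x [-0.049  0.999  0.   ] z [ 0.009  0.001 -1.   ] F [ 0.1 -0.4  3.1] g 0.652 q [ 0.06  0.37  1.39 -0.    1.37 -1.56]
shift tool mm [-444.4 -149.    65.1] units [-0.5925 -0.1987  0.0868]
turn deg [ 0.52  0.01 -3.16] units45 [ 0.0116  0.0002 -0.0703]
```

View pics/w24.png

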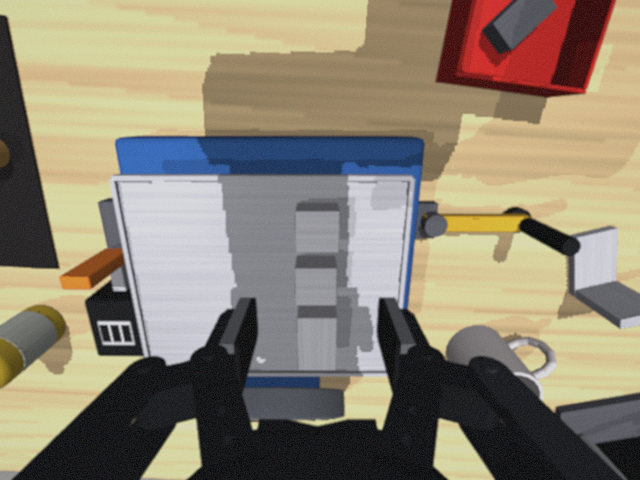

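Next blank B at (409,-300).

>>> play_rows([
  [[-0.0592, -0.0199, 0], [0, 0, 0]],
  [[-0.0592, -0.0199, 0], [0, 0, 0]],
  [[-0.0592, -0.0199, 0], [0, 0, 0]],
  [[-0.0592, -0.0199, 0], [0, 0, 0]],
  [[-0.0592, -0.0199, 0], [0, 0, 0]],
  [[-0.0592, -0.0199, 0], [0, 0, 0]],
  [[-0.0592, -0.0199, 0], [0, 0, 0]],
  [[-0.0592, -0.0199, 0], [0, 0, 0]],
  [[-0.0592, -0.0199, 0], [0, 0, 0]],
  [[-0.0592, -0.0199, 0], [0, 0, 0]],
  [[0, 0, 0.04], [0, 0, -0.07]],
  [[0, 0, 0.04], [0, 0, 0]],
  [[0, 0, 0], [0, 0, 0]],
])

```text
time_s: 40.8
eef_pos: [404.7, -298.6, 146.8]
ee_rot: [-0.004, 0.67, 0.743, 0.0]
force: [0.3, 0.0, 1.6]
grip_width: 0.654
```

```bash
python3 - <<'E'
from h import *
im,inf=snap('wrist','w25')
o=tops(im,inf,370,640,-440,-140,34,185,name='c25',s=2)
plan([408.5,-299.8,-13],np.radians(96))
E
```

```text
top at (391.0,-428.7) size 21.5x41.0 short-edge yaw 90.0
top at (408.9,-300.1) size 34.7x34.7 short-edge yaw 96.3
t 40.85 pos [ 405.7 -299.3  149.3] x [-0.104  0.995  0.003] z [-0.002  0.002 -1.   ] F [-0.2 -0.7  0.8] g 0.651 q [-0.87  0.32  1.64  0.    1.18 -2.54]
shift tool mm [ -1.2   3.  162.3] units [-0.0016  0.004   0.2164]
turn deg [-0.1  -0.15 -0.04] units45 [-0.0022 -0.0033 -0.001 ]
```

>>> play_rows([
  [[-0.001, 0.003, 0.04], [0, 0, 0]],
  [[0, 0, 0.06], [0, 0, 0]],
  [[0, 0, 0.06], [0, 0, 0]],
  [[0, 0, 0.036], [0, 0, 0]],
  [[0, 0, 0.016], [0, 0, 0]],
  [[0, 0, 0.005], [0, 0, 0]],
  [[0, 0, 0], [0, 0, 0]],
  [[0, 0, 0], [0, 0, 0]],
])

```text
time_s: 41.65
eef_pos: [409.4, -301.2, -11.0]
ee_rot: [0.001, 0.669, 0.743, -0.0]
force: [-0.7, 0.1, 0.4]
grip_width: 0.65
```

>>> play_rows([
  [[0, 0, 0], [0, 0, 0]],
  [[0, 0, 0], [0, 0, 0]],
  [[0, 0, 0], [0, 0, 0]],
  [[0, 0, 0], [0, 0, 0]],
], grip=1)

```text
time_s: 42.05
eef_pos: [409.2, -301.0, -11.4]
ee_rot: [0.001, 0.669, 0.743, -0.0]
force: [-0.4, 0.4, 7.4]
grip_width: 0.393
```

>>> play_rows([
  [[0, 0, -0.03], [0, 0, 0]],
  [[0, 0, -0.05], [0, 0, 0]],
  [[0, 0, -0.06], [0, 0, 0]],
  [[0, 0, -0.06], [0, 0, 0]],
  [[0, 0, -0.04], [0, 0, 0.07]],
  [[0, 0, 0], [0, 0, 0]],
])

```text
time_s: 42.65
eef_pos: [409.8, -301.7, 171.9]
ee_rot: [0.004, 0.69, 0.724, -0.0]
force: [0.0, -0.4, -0.9]
grip_width: 0.396
```

```bash
python3 - <<'E'
from h import *
plan([648,55,160],np.radians(92.8))
E
```

```text
t 42.65 pos [ 409.8 -301.7  171.9] x [-0.048  0.999 -0.007] z [ 0.006 -0.006 -1.   ] F [ 0.  -0.4 -0.9] g 0.396 q [-0.87  0.3   1.6   0.    1.23 -2.48]
shift tool mm [344.9 255.   10.9] units [0.4599 0.34   0.0145]
turn deg [ 0.3   0.39 -0.04] units45 [ 0.0067  0.0086 -0.0008]
```

>>> play_rows([
  [[0.046, 0.034, 0], [0, 0, 0]],
  [[0.046, 0.034, 0], [0, 0, 0]],
  [[0.046, 0.034, 0], [0, 0, 0]],
  [[0.046, 0.034, 0], [0, 0, 0]],
  [[0.046, 0.034, 0], [0, 0, 0]],
  [[0.046, 0.034, 0], [0, 0, 0]],
  [[0.046, 0.034, 0], [0, 0, 0]],
  [[0.046, 0.034, 0], [0, 0, 0]],
  [[0.046, 0.034, 0], [0, 0, 0]],
  [[0.046, 0.034, 0], [0, 0, 0]],
  [[0, 0, 0], [0, 0, 0]],
  [[0, 0, 0.03], [0, 0, 0]],
  [[0, 0, 0.05], [0, 0, 0]],
  [[0, 0, 0.032], [0, 0, 0]],
  [[0, 0, 0.006], [0, 0, 0]],
  [[0, 0, 0], [0, 0, 0]],
  [[0, 0, 0], [0, 0, 0]],
])

```text
time_s: 44.35
eef_pos: [646.9, 56.5, 80.3]
ee_rot: [0.001, 0.69, 0.724, 0.001]
force: [-1.0, -1.6, -0.7]
grip_width: 0.397
```

>>> play_rows([
  [[0, 0, 0.003], [0, 0, 0]],
  [[0, 0, 0], [0, 0, 0]],
])

```text
time_s: 44.55
eef_pos: [646.5, 56.7, 77.3]
ee_rot: [0.0, 0.689, 0.724, 0.0]
force: [-0.6, 0.8, -0.8]
grip_width: 0.396
```

>>> play_rows([
  [[0, 0, 0], [0, 0, 0]],
  [[0, 0, 0], [0, 0, 0]],
  [[0, 0, 0], [0, 0, 0]],
  [[0, 0, -0.03], [0, 0, 0]],
  [[0, 0, -0.05], [0, 0, 0]],
  [[0, 0, -0.06], [0, 0, 0]],
  [[0, 0, -0.03], [0, 0, 0]],
], grip=0.35)

```text
time_s: 45.25
eef_pos: [647.2, 56.8, 208.6]
ee_rot: [0.002, 0.689, 0.724, 0.002]
force: [0.2, 0.8, -0.4]
grip_width: 0.65
```

```bash
python3 - <<'E'
from h import *
im,inf=snap('wrist','w26')
plan([586,-298.5,150],np.radians(67))
E
```

```text
t 45.3 pos [648.   56.7 211.2] x [-0.049  0.999 -0.001] z [ 0.01  -0.001 -1.   ] F [ 0.1 -0.4  3.6] g 0.65 q [-0.09  0.59  1.07  0.    1.47 -1.71]
shift tool mm [-351.6  -80.    60.9] units [-0.4688 -0.1067  0.0812]
turn deg [ 0.55 -0.05 25.83] units45 [ 0.0122 -0.001   0.574 ]
```

View pics/w26.png

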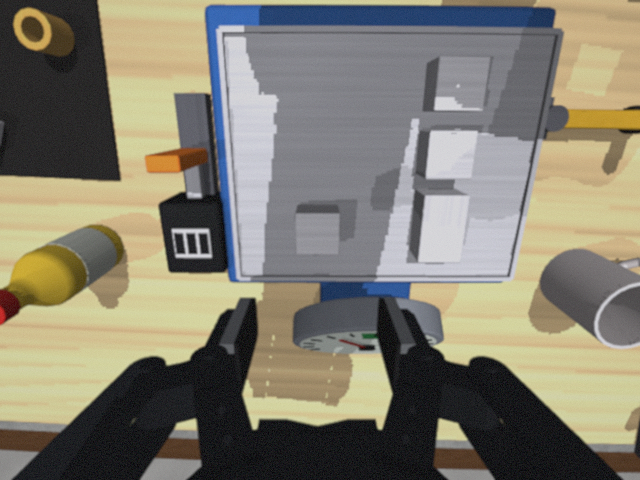

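>>> play_rows([
  [[-0.0586, -0.0133, 0], [0, 0, 0]],
  [[-0.0586, -0.0133, 0], [0, 0, 0]],
  [[-0.0586, -0.0133, 0], [0, 0, 0]],
  [[-0.0586, -0.0133, 0], [0, 0, 0]],
  [[-0.0586, -0.0133, 0], [0, 0, 0]],
  [[-0.0586, -0.0133, 0], [0, 0, 0]],
  [[-0.0586, -0.0133, 0], [0, 0, 0]],
  [[-0.0586, -0.0133, 0], [0, 0, 0]],
  [[0, 0, 0.02], [0, 0, 0.1435]],
  [[0, 0, 0.02], [0, 0, 0.1435]],
  [[0, 0, 0.02], [0, 0, 0.1435]],
  [[0, 0, 0.02], [0, 0, 0.1435]],
  [[0, 0, 0], [0, 0, 0]],
])

```text
time_s: 46.6
eef_pos: [583.0, -297.7, 141.8]
ee_rot: [-0.002, 0.834, 0.551, -0.001]
force: [-0.2, -0.3, -0.9]
grip_width: 0.651
```

```bash
python3 - <<'E'
from h import *
im,inf=snap('wrist','w27')
o=tops(im,inf,470,680,-440,-200,34,185,name='c27',s=2)
plan([586,-298.5,-13],np.radians(67))
E
```

```text
top at (557.0,-426.8) size 23.0x25.5 short-edge yaw 0.0
top at (585.0,-427.0) size 25.0x28.0 short-edge yaw 90.0
top at (586.8,-296.6) size 34.4x34.8 short-edge yaw 157.2
top at (589.0,-388.2) size 34.5x34.7 short-edge yaw 25.9
t 46.65 pos [ 583.6 -298.1  143.4] x [0.389 0.921 0.   ] z [-0.001  0.001 -1.   ] F [-0.9 -0.3  1.1] g 0.652 q [-0.65  0.65  1.14 -0.    1.35 -1.82]
shift tool mm [  0.5   2.7 156.4] units [0.0007 0.0036 0.2085]
turn deg [-0.1  -0.02  0.13] units45 [-0.0023 -0.0005  0.0029]
```

View pics/w27.png

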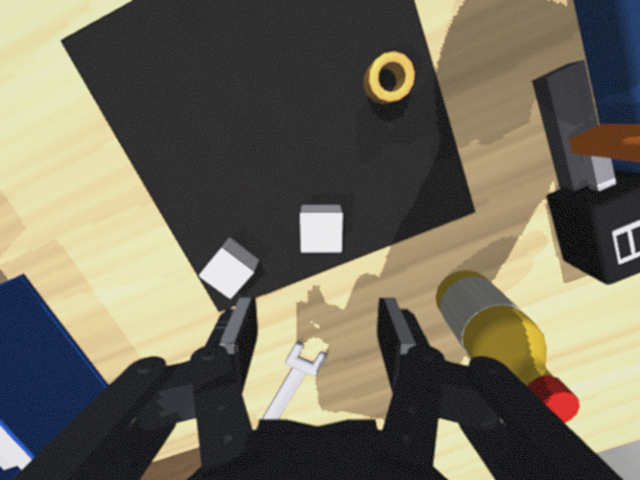

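>>> play_rows([
  [[0.0027, 0.0033, 0.04], [0, 0, 0]],
  [[0, 0, 0.06], [0, 0, 0]],
  [[0, 0, 0.06], [0, 0, 0]],
  [[0, 0, 0.03], [0, 0, 0]],
  [[0, 0, 0.014], [0, 0, 0]],
  [[0, 0, 0.005], [0, 0, 0]],
  [[0, 0, 0], [0, 0, 0]],
  [[0, 0, 0], [0, 0, 0]],
])

```text
time_s: 47.45
eef_pos: [587.8, -298.0, -10.8]
ee_rot: [0.001, 0.834, 0.552, 0.001]
force: [0.8, 0.3, -0.5]
grip_width: 0.647
```

>>> play_rows([
  [[0, 0, 0], [0, 0, 0]],
  [[0, 0, 0], [0, 0, 0]],
  [[0, 0, 0], [0, 0, 0]],
  [[0, 0, 0], [0, 0, 0]],
], grip=1)

```text
time_s: 47.85
eef_pos: [587.6, -297.9, -11.2]
ee_rot: [0.001, 0.834, 0.552, 0.0]
force: [-0.7, 0.0, 6.2]
grip_width: 0.395
```

>>> play_rows([
  [[0, 0, -0.03], [0, 0, 0]],
  [[0, 0, -0.05], [0, 0, 0]],
  [[0, 0, -0.06], [0, 0, 0]],
  [[0, 0, -0.06], [0, 0, 0]],
  [[0, 0, -0.04], [0, 0, -0.1435]],
  [[0, 0, 0], [0, 0, -0.1435]],
  [[0, 0, 0], [0, 0, -0.1435]],
  [[0, 0, 0], [0, 0, -0.1435]],
  [[0, 0, 0], [0, 0, 0]],
])

```text
time_s: 48.75
eef_pos: [586.9, -297.4, 167.4]
ee_rot: [-0.0, 0.689, 0.725, -0.0]
force: [1.1, 0.1, -0.7]
grip_width: 0.392
```

```bash
python3 - <<'E'
from h import *
plan([595,53,160],np.radians(92.8))
E
```

```text
t 48.75 pos [ 586.9 -297.4  167.4] x [-0.05   0.999  0.   ] z [-0.  0. -1.] F [ 1.1  0.1 -0.7] g 0.392 q [-0.65  0.64  1.1  -0.    1.4  -2.27]
shift tool mm [349.5  25.8   7.4] units [0.466  0.0344 0.0099]
turn deg [-0.01 -0.01  0.09] units45 [-0.0002 -0.0001  0.0019]
```

>>> play_rows([
  [[0.0583, 0.0043, 0], [0, 0, 0]],
  [[0.0583, 0.0043, 0], [0, 0, 0]],
  [[0.0583, 0.0043, 0], [0, 0, 0]],
  [[0.0583, 0.0043, 0], [0, 0, 0]],
  [[0.0583, 0.0043, 0], [0, 0, 0]],
  [[0.0583, 0.0043, 0], [0, 0, 0]],
  [[0.0583, 0.0043, 0], [0, 0, 0]],
  [[0.0583, 0.0043, 0], [0, 0, 0]],
  [[0, 0, 0], [0, 0, 0]],
  [[0, 0, 0.03], [0, 0, 0]],
  [[0, 0, 0.05], [0, 0, 0]],
  [[0, 0, 0.033], [0, 0, 0]],
  [[0, 0, 0.006], [0, 0, 0]],
  [[0, 0, 0], [0, 0, 0]],
  [[0, 0, 0], [0, 0, 0]],
])

```text
time_s: 50.25
eef_pos: [596.4, 52.9, 79.8]
ee_rot: [0.001, 0.69, 0.724, 0.001]
force: [0.3, -0.0, -0.5]
grip_width: 0.394
```

>>> play_rows([
  [[0, 0, 0.006], [0, 0, 0]],
  [[0, 0, 0.002], [0, 0, 0]],
  [[0, 0, 0], [0, 0, 0]],
])

```text
time_s: 50.55
eef_pos: [595.5, 53.2, 72.2]
ee_rot: [0.0, 0.69, 0.724, 0.0]
force: [-0.1, 0.5, -0.3]
grip_width: 0.394
```

>>> play_rows([
  [[0, 0, 0], [0, 0, 0]],
  [[0, 0, 0], [0, 0, 0]],
  [[0, 0, 0], [0, 0, 0]],
  [[0, 0, -0.03], [0, 0, 0]],
  [[0, 0, -0.05], [0, 0, 0]],
  [[0, 0, -0.06], [0, 0, 0]],
  [[0, 0, -0.05], [0, 0, 0]],
], grip=0.35)

```text
time_s: 51.25
eef_pos: [595.5, 53.2, 217.2]
ee_rot: [0.001, 0.689, 0.724, 0.0]
force: [0.3, -0.1, -0.5]
grip_width: 0.652
```

>>> play_rows([
  [[-0.05, -0.04, 0], [0, 0, 0]],
  [[-0.05, -0.04, 0], [0, 0, 0]],
  [[-0.05, -0.04, 0], [0, 0, 0]],
  [[0, 0, 0], [0, 0, 0]],
  [[0, 0, 0], [0, 0, 0]],
])

```text
time_s: 51.75
eef_pos: [511.1, -64.1, 215.0]
ee_rot: [0.0, 0.69, 0.724, 0.0]
force: [-0.4, 0.2, 0.1]
grip_width: 0.647
```

```bash
python3 - <<'E'
from h import *
im,inf=snap('wrist','w28');st()
im,inf=snap('top','t28')
cv2.imwrite('pics/c28t.png',cv2.resize(im[135:295,210:380],None,fx=3.6,fy=3.6,interpolation=cv2.INTER_CUBIC)[:,:,::-1])
# rectify dial plane: scale frame, dial normal (1,0,1)/sqrt2, needle up dir = towards pan/up: (-1,0,1)/sqrt2
y0=np.radians(2.85);Rz=R.from_euler('z',y0).as_matrix();O=np.array([596.5,106.5,0])
np.savez('dial.npz')
E
```

```text
t 51.8 pos [511.5 -63.4 214.9] x [-0.049  0.999  0.   ] z [ 0.001  0.    -1.   ] F [ 0.2 -0.6  0.9] g 0.651 q [-0.35  0.28  1.51  0.    1.34 -1.97]
```

View pics/c28t.png

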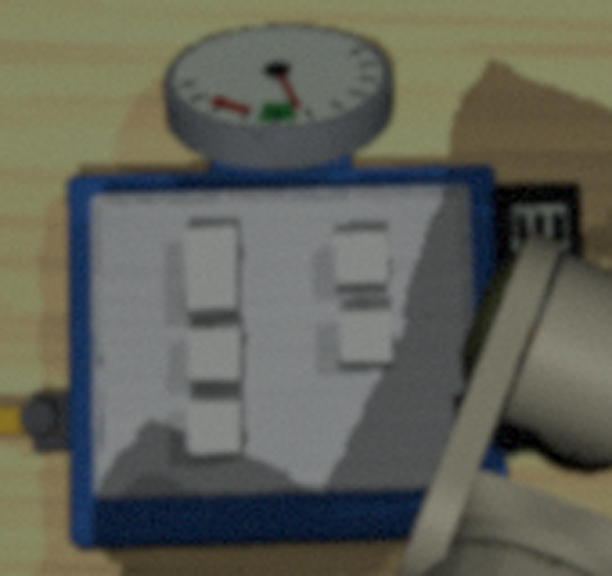

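```bash
cat >> h.py <<'E'
def dial(n,im,inf,hub,name,s=4,zc=74,yaw=2.85):
    C=p2w(n,hub,zc,inf);Rz=R.from_euler('z',np.radians(yaw)).as_matrix()
    rt=Rz@[0,1,0];up=Rz@(np.array([-1,0,1])/np.sqrt(2))
    N=int(150*s);r,c=np.mgrid[0:N,0:N];u=(c-N/2)/s;v=(N/2-r)/s
    P=(C+u[...,None]*rt+v[...,None]*up).reshape(-1,3)
    i,k,M=inf;Q=(P-i['xyz'])@M;Q=np.stack([Q[:,0],-Q[:,1],-Q[:,2]],1)
    uv=cv2.projectPoints(Q.reshape(-1,1,3),np.zeros(3),np.zeros(3),k,i['dist_coeffs'])[0].reshape(N,N,2).astype(np.float32)
    w=cv2.remap(im,uv[...,0],uv[...,1],cv2.INTER_CUBIC)
    a=w.astype(int);red=(a[...,0]-np.maximum(a[...,1],a[...,2]));grn=(a[...,1]-np.maximum(a[...,0],a[...,2]))
    rad=np.hypot(u,v)
    ang=np.arctan2(u,v)+2.06
    for lab,ch,lo,hi in(('needle',red,12,42),('green',grn,30,66)):
        m=(ch>25)&(rad>lo)&(rad<hi)
        if lab=='needle': m&=(ang<2.75)
        if m.sum(): print(lab,'n',m.sum(),'median ang %.3f p2 %.3f p98 %.3f'%(np.median(ang[m]),*np.percentile(ang[m],[2,98])))
    cv2.imwrite(f'pics/{name}.png',w[:,:,::-1])
E
python3 - <<'E'
from h import *
im=cv2.imread('pics/t28.png')[:,:,::-1].copy()
dial('top',im,K('top'),(210+278/3.6,135+69/3.6),'d28')
E
```

```text
needle n 524 median ang 1.844 p2 1.805 p98 1.925
green n 3942 median ang 2.077 p2 1.940 p98 2.222
```

View pics/d28.png

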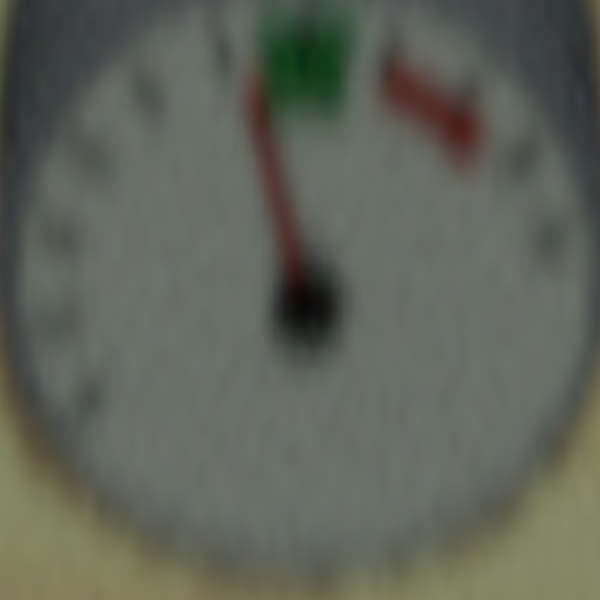

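```bash
python3 - <<'E'
from h import *
plan([586,-388.5,160],np.radians(115.9))
E
```

```text
t 51.85 pos [511.6 -63.  214.7] x [-0.05   0.999  0.   ] z [ 0.  0. -1.] F [ 0.3  0.4 -0.2] g 0.65 q [-0.35  0.29  1.51  0.    1.34 -1.97]
shift tool mm [-328.8   58.    54.7] units [-0.4384  0.0773  0.0729]
turn deg [ 2.000e-02 -0.000e+00 -2.303e+01] units45 [ 5.000e-04 -0.000e+00 -5.119e-01]
```

>>> play_rows([
  [[-0.0548, 0.0097, 0], [0, 0, 0]],
  [[-0.0548, 0.0097, 0], [0, 0, 0]],
  [[-0.0548, 0.0097, 0], [0, 0, 0]],
  [[-0.0548, 0.0097, 0], [0, 0, 0]],
  [[-0.0548, 0.0097, 0], [0, 0, 0]],
  [[-0.0548, 0.0097, 0], [0, 0, 0]],
  [[-0.0548, 0.0097, 0], [0, 0, 0]],
  [[-0.0548, 0.0097, 0], [0, 0, 0]],
  [[0, 0, 0.03], [0, 0, -0.171]],
  [[0, 0, 0.03], [0, 0, -0.171]],
  [[0, 0, 0.02], [0, 0, -0.171]],
  [[0, 0, 0], [0, 0, 0]],
])

```text
time_s: 53.05
eef_pos: [585.8, -387.4, 151.5]
ee_rot: [-0.002, 0.529, 0.848, 0.001]
force: [-0.3, -0.4, 0.3]
grip_width: 0.653
```

```bash
python3 - <<'E'
from h import *
im,inf=snap('wrist','w29')
o=tops(im,inf,470,680,-480,-300,34,185,name='c29',s=2)
plan([588.7,-388.5,-13],np.radians(115.9))
im,inf=snap('top','t29')
dial('top',im,inf,(210+278/3.6,135+69/3.6),'d29')
E
```

```text
top at (536.8,-455.3) size 14.1x48.8 short-edge yaw 178.2
top at (573.2,-455.2) size 48.5x55.5 short-edge yaw 90.0
top at (589.0,-389.2) size 34.9x35.0 short-edge yaw 115.9
top at (662.4,-433.0) size 15.9x93.2 short-edge yaw 0.8
t 53.1 pos [ 586.2 -387.9  153.5] x [-0.436  0.9    0.002] z [-0.001  0.001 -1.   ] F [-0.4  1.3  0.3] g 0.653 q [-0.75  0.76  0.92  0.    1.46 -2.77]
shift tool mm [ -1.9   2.2 166.5] units [-0.0026  0.0029  0.222 ]
turn deg [-0.04 -0.11 -0.06] units45 [-0.0008 -0.0025 -0.0014]
needle n 700 median ang 1.847 p2 1.815 p98 1.936
green n 3964 median ang 2.086 p2 1.938 p98 2.226
```

View pics/w29.png

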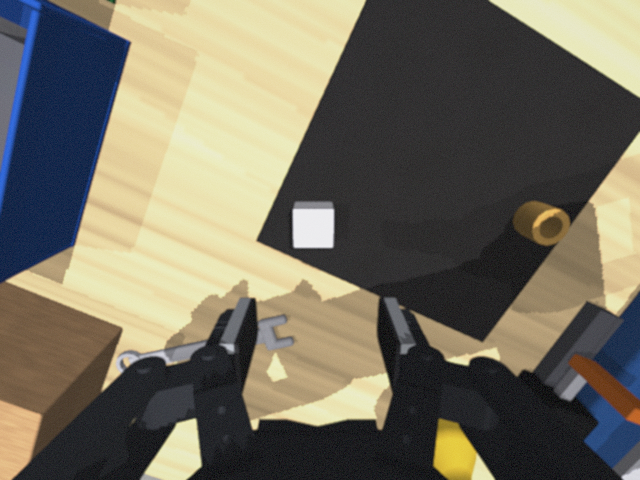

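>>> play_rows([
  [[-0.0025, 0.0027, 0.04], [0, 0, 0]],
  [[0, 0, 0.06], [0, 0, 0]],
  [[0, 0, 0.06], [0, 0, 0]],
  [[0, 0, 0.04], [0, 0, 0]],
  [[0, 0, 0.014], [0, 0, 0]],
  [[0, 0, 0.005], [0, 0, 0]],
  [[0, 0, 0], [0, 0, 0]],
  [[0, 0, 0], [0, 0, 0]],
])

```text
time_s: 53.95
eef_pos: [589.1, -390.7, -7.3]
ee_rot: [0.002, 0.531, 0.848, -0.0]
force: [-0.9, 0.1, -0.2]
grip_width: 0.651
```

>>> play_rows([
  [[0, 0, 0], [0, 0, 0]],
  [[0, 0, 0], [0, 0, 0]],
  [[0, 0, 0], [0, 0, 0]],
  [[0, 0, 0], [0, 0, 0]],
], grip=1)

```text
time_s: 54.35
eef_pos: [588.8, -390.5, -8.0]
ee_rot: [0.001, 0.531, 0.848, -0.0]
force: [-0.8, 0.1, 6.7]
grip_width: 0.395
```

>>> play_rows([
  [[0, 0, -0.03], [0, 0, 0]],
  [[0, 0, -0.05], [0, 0, 0]],
  [[0, 0, -0.06], [0, 0, 0]],
  [[0, 0, -0.06], [0, 0, 0.12]],
  [[0, 0, -0.04], [0, 0, 0.15]],
  [[0, 0, 0], [0, 0, 0.15]],
  [[0, 0, 0], [0, 0, 0.09]],
  [[0, 0, 0], [0, 0, 0]],
])

```text
time_s: 55.15
eef_pos: [588.0, -389.9, 170.5]
ee_rot: [-0.0, 0.689, 0.725, -0.0]
force: [-0.6, -0.1, -1.4]
grip_width: 0.393
```

```bash
python3 - <<'E'
from h import *
plan([545,50,160],np.radians(92.8))
E
```

```text
t 55.15 pos [ 588.  -389.9  170.5] x [-0.051  0.999  0.   ] z [-0.  0. -1.] F [-0.6 -0.1 -1.4] g 0.393 q [-0.75  0.76  0.88 -0.    1.5  -2.37]
shift tool mm [441.5 -20.6  10.5] units [ 0.5887 -0.0274  0.014 ]
turn deg [-0.   -0.    0.12] units45 [-0.0001 -0.0001  0.0026]
```

>>> play_rows([
  [[0.0589, -0.0027, 0], [0, 0, 0]],
  [[0.0589, -0.0027, 0], [0, 0, 0]],
  [[0.0589, -0.0027, 0], [0, 0, 0]],
  [[0.0589, -0.0027, 0], [0, 0, 0]],
  [[0.0589, -0.0027, 0], [0, 0, 0]],
  [[0.0589, -0.0027, 0], [0, 0, 0]],
  [[0.0589, -0.0027, 0], [0, 0, 0]],
  [[0.0589, -0.0027, 0], [0, 0, 0]],
  [[0.0589, -0.0027, 0], [0, 0, 0]],
  [[0.0589, -0.0027, 0], [0, 0, 0]],
  [[0, 0, 0], [0, 0, 0]],
  [[0, 0, 0.03], [0, 0, 0]],
  [[0, 0, 0.05], [0, 0, 0]],
  [[0, 0, 0.038], [0, 0, 0]],
  [[0, 0, 0.01], [0, 0, 0]],
  [[0, 0, 0], [0, 0, 0]],
  [[0, 0, 0], [0, 0, 0]],
])

```text
time_s: 56.85
eef_pos: [546.0, 49.9, 75.8]
ee_rot: [0.001, 0.688, 0.725, 0.001]
force: [0.7, 0.1, -0.3]
grip_width: 0.394
```

>>> play_rows([
  [[0, 0, 0.003], [0, 0, 0]],
  [[0, 0, 0], [0, 0, 0]],
])

```text
time_s: 57.05
eef_pos: [545.5, 50.1, 72.9]
ee_rot: [0.001, 0.689, 0.725, 0.0]
force: [0.8, 0.3, -1.6]
grip_width: 0.394
```

>>> play_rows([
  [[0, 0, 0], [0, 0, 0]],
  [[0, 0, 0], [0, 0, 0]],
  [[0, 0, 0], [0, 0, 0]],
  [[0, 0, -0.03], [0, 0, 0]],
  [[0, 0, -0.05], [0, 0, 0]],
  [[0, 0, -0.06], [0, 0, 0]],
  [[0, 0, -0.05], [0, 0, 0]],
  [[-0.05, -0.04, 0], [0, 0, 0]],
  [[-0.05, -0.04, 0], [0, 0, 0]],
  [[-0.05, -0.04, 0], [0, 0, 0]],
  [[0, 0, 0], [0, 0, 0]],
  [[0, 0, 0], [0, 0, 0]],
], grip=0.35)

```text
time_s: 58.25
eef_pos: [461.0, -67.4, 215.0]
ee_rot: [0.0, 0.689, 0.724, 0.0]
force: [0.1, 0.9, 0.8]
grip_width: 0.652
```

```bash
python3 - <<'E'
from h import *
im,inf=snap('wrist','w30');st()
for d in cams.tip_of('wrist','tally_grip')[:3]: print(round(d['p'],2),np.round(d['pixel'],1),p2w('wrist',d['pixel'],86,inf)[:2].round(1))
im,inf=snap('top','t30')
dial('top',im,inf,(210+278/3.6,135+69/3.6),'d30')
E
```

```text
t 58.3 pos [461.3 -66.6 214.9] x [-0.051  0.999  0.   ] z [ 0.001  0.    -1.   ] F [ 0.1 -0.2 -0.9] g 0.648 q [-0.4   0.17  1.65  0.    1.32 -2.02]
0.81 [307.9 351.2] [600.2 -70.3]
needle n 69 median ang 2.265 p2 2.226 p98 2.328
green n 2582 median ang 2.027 p2 1.938 p98 2.214
```

View pics/w30.png

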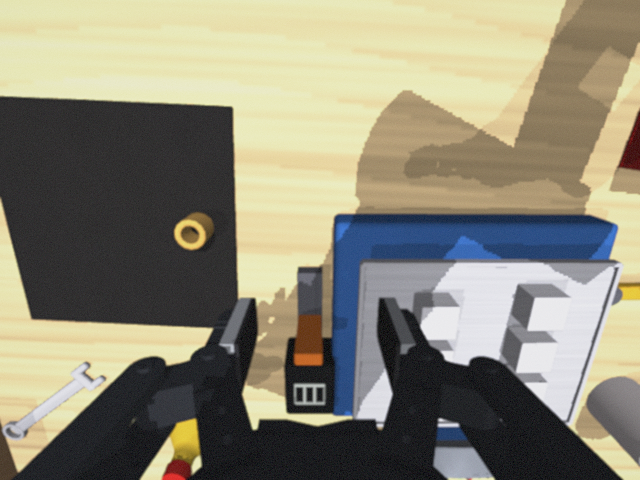

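View pics/d30.png

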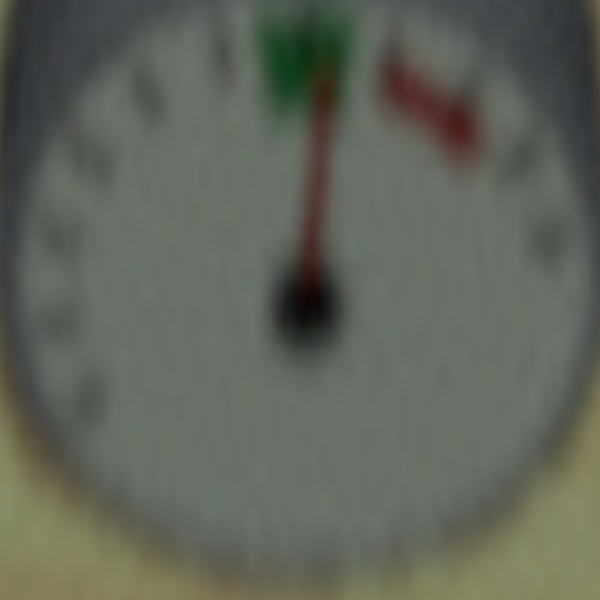

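```bash
python3 - <<'E'
from h import *
inf=K('wrist');print(p2w('wrist',(308,357),100,inf).round(1))
plan([600.5,-70.5,160],np.radians(92.85))
E
```

```text
[596.6 -68.2 100. ]
t 58.4 pos [461.5 -66.  214.6] x [-0.053  0.999  0.   ] z [ 0.  0. -1.] F [-0.3 -0.1 -0.6] g 0.648 q [-0.39  0.18  1.65  0.    1.32 -2.02]
shift tool mm [-11.9 138.5  54.6] units [-0.0158  0.1847  0.0728]
turn deg [ 0.01 -0.01  0.19] units45 [ 0.0002 -0.0001  0.0042]
```

>>> play_rows([
  [[-0.0039, 0.0462, 0], [0, 0, 0]],
  [[-0.0039, 0.0462, 0], [0, 0, 0]],
  [[-0.0039, 0.0462, 0], [0, 0, 0]],
  [[-0.0039, 0.0462, 0], [0, 0, 0]],
  [[0, 0, 0.04], [0, 0, 0]],
  [[0, 0, 0.033], [0, 0, 0]],
  [[0, 0, 0], [0, 0, 0]],
  [[0, 0, 0], [0, 0, 0]],
], grip=0.48)

```text
time_s: 59.2
eef_pos: [600.5, -70.6, 160.4]
ee_rot: [0.0, 0.688, 0.726, 0.0]
force: [-0.0, -0.5, 1.1]
grip_width: 0.526
```

```bash
python3 - <<'E'
from h import *
im,inf=snap('wrist','w31')
for d in cams.tip_of('wrist','tally_grip')[:3]: print(round(d['p'],2),np.round(d['pixel'],1),p2w('wrist',d['pixel'],86,inf)[:2].round(1))
plan([600.5,-70.5,45],np.radians(92.85))
E
```

```text
0.73 [547.1 244.8] [593.6 102.7]
0.58 [320.2 240.3] [599.1 -68.7]
t 59.3 pos [600.8 -71.1 161.6] x [-0.052  0.999 -0.001] z [ 0.003 -0.001 -1.   ] F [-0.  -0.5  0.5] g 0.518 q [-0.31  0.52  1.31  0.    1.31 -1.93]
shift tool mm [  0.7  -0.6 116.6] units [ 0.0009 -0.0008  0.1554]
turn deg [0.15 0.05 0.15] units45 [0.0032 0.0011 0.0033]
```

View pics/w31.png

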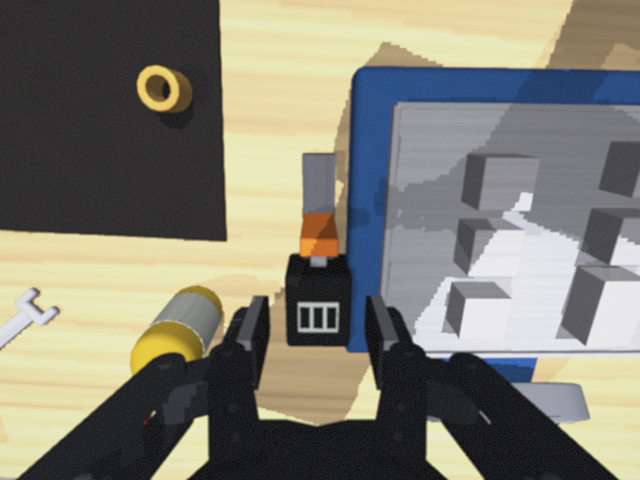

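>>> play_rows([
  [[0.002, -0.001, 0.04], [0, 0, 0]],
  [[0, 0, 0.05], [0, 0, 0]],
  [[0, 0, 0.045], [0, 0, 0]],
  [[0, 0, 0.02], [0, 0, 0]],
  [[0, 0, 0], [0, 0, 0]],
])

```text
time_s: 59.8
eef_pos: [598.7, -69.6, 42.8]
ee_rot: [-0.001, 0.689, 0.725, -0.0]
force: [-0.3, -0.1, 0.7]
grip_width: 0.518
```

>>> play_rows([
  [[0, 0, 0], [0, 0, 0]],
  [[0, 0, 0], [0, 0, 0]],
  [[0, 0, 0], [0, 0, 0]],
  [[0, 0, 0], [0, 0, 0]],
], grip=1, squeeze=60)

```text
time_s: 60.2
eef_pos: [600.3, -69.6, 45.8]
ee_rot: [0.001, 0.689, 0.725, 0.001]
force: [-1.1, 4.0, 7.1]
grip_width: 0.315
```

>>> play_rows([
  [[0, -0.015, 0], [0, 0, 0]],
  [[0, -0.015, 0], [0, 0, 0]],
  [[0, -0.015, 0], [0, 0, 0]],
  [[0, -0.013, 0], [0, 0, 0]],
  [[0, 0, 0], [0, 0, 0]],
  [[0, 0, 0], [0, 0, 0]],
])

```text
time_s: 60.8
eef_pos: [558.0, -71.6, 45.8]
ee_rot: [0.002, 0.689, 0.725, 0.002]
force: [6.9, 7.4, 3.5]
grip_width: 0.317
```

```bash
python3 - <<'E'
from h import *
st()
im,inf=snap('wrist','w32')
im,inf=snap('top','t32');dial('top',im,inf,(210+278/3.6,135+69/3.6),'d32')
E
```

```text
t 60.8 pos [558.  -71.6  45.8] x [-0.051  0.999 -0.   ] z [ 0.007 -0.    -1.   ] F [6.9 7.4 3.5] g 0.317 q [-0.34  0.56  1.57  0.    1.   -1.96]
needle n 47 median ang 2.290 p2 2.238 p98 2.358
green n 2511 median ang 2.025 p2 1.939 p98 2.210
```

View pics/w32.png

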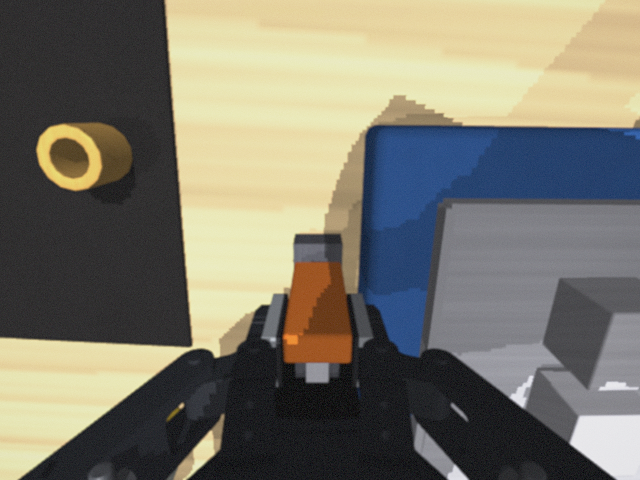

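View pics/d32.png

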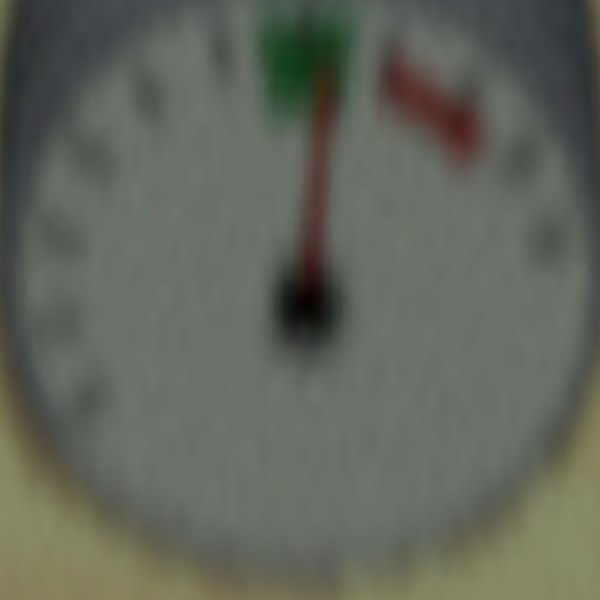

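>>> play_rows([
  [[0, -0.004, 0], [0, 0, 0]],
  [[0, 0, 0], [0, 0, 0]],
  [[0, -0.003, 0], [0, 0, 0]],
  [[0, 0, 0], [0, 0, 0]],
  [[0, 0, 0], [0, 0, 0]],
])

```text
time_s: 61.4
eef_pos: [555.1, -71.8, 45.8]
ee_rot: [0.005, 0.689, 0.725, 0.004]
force: [20.2, 9.9, -3.6]
grip_width: 0.313
```

>>> play_rows([
  [[0, 0, 0], [0, 0, 0]],
  [[0, 0, 0], [0, 0, 0]],
  [[0, 0, 0], [0, 0, 0]],
  [[0, 0, -0.03], [0, 0, 0]],
  [[0, 0, -0.05], [0, 0, 0]],
  [[0, 0, -0.06], [0, 0, 0]],
  [[0, 0, -0.05], [0, 0, 0]],
  [[0, -0.05, 0], [0, 0, 0]],
  [[-0.03, -0.05, 0], [0, 0, 0]],
  [[-0.03, -0.05, 0], [0, 0, 0]],
  [[0, 0, 0], [0, 0, 0]],
  [[0, 0, 0], [0, 0, 0]],
], grip=0.45)

```text
time_s: 62.6
eef_pos: [440.4, -123.6, 186.6]
ee_rot: [0.0, 0.689, 0.725, 0.0]
force: [0.7, 0.6, -0.6]
grip_width: 0.547
```

```bash
python3 - <<'E'
from h import *
st()
im,inf=snap('wrist','w33')
for d in cams.tip_of('wrist','tally_grip')[:2]: print(round(d['p'],2),np.round(d['pixel'],1),p2w('wrist',d['pixel'],86,inf)[:2].round(1))
im,inf=snap('side','s33')
im,inf=snap('top','t33');dial('top',im,inf,(210+278/3.6,135+69/3.6),'d33')
cv2.imwrite('pics/c33.png',cv2.resize(im[135:355,150:390],None,fx=2.7,fy=2.7,interpolation=cv2.INTER_CUBIC)[:,:,::-1])
E
```

```text
t 62.6 pos [ 440.4 -123.6  186.6] x [-0.05   0.999 -0.001] z [ 0.001 -0.    -1.   ] F [ 0.7  0.6 -0.6] g 0.547 q [-0.53  0.18  1.72  0.    1.24 -2.15]
0.87 [364.5 385.1] [595.  -70.2]
0.6 [158.1 250.2] [ 463.8 -256.4]
needle n 137 median ang 2.267 p2 2.223 p98 2.359
green n 2223 median ang 2.021 p2 1.944 p98 2.203
```

View pics/w33.png

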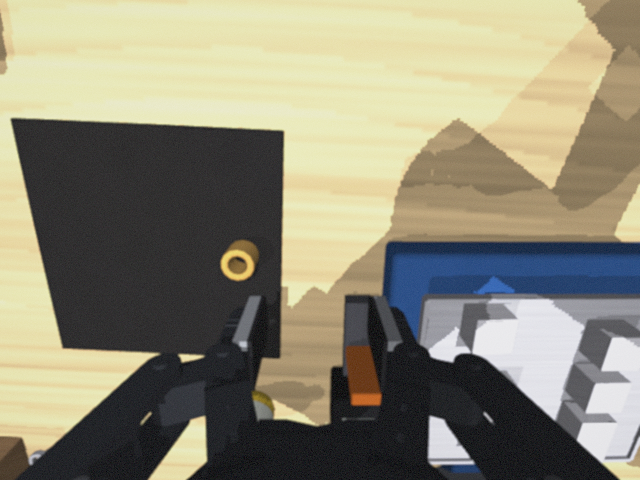

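View pics/c33.png

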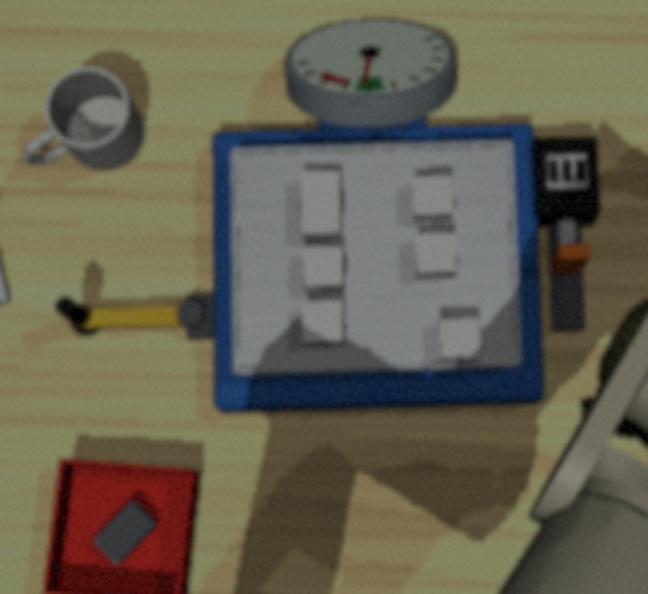

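View pics/s33.png

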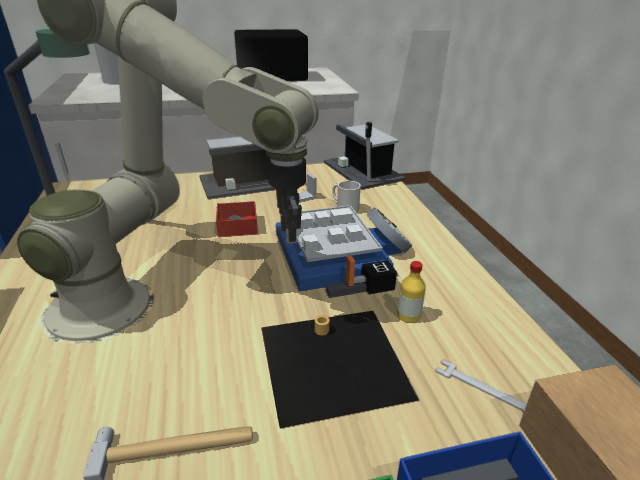

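View pics/d33.png

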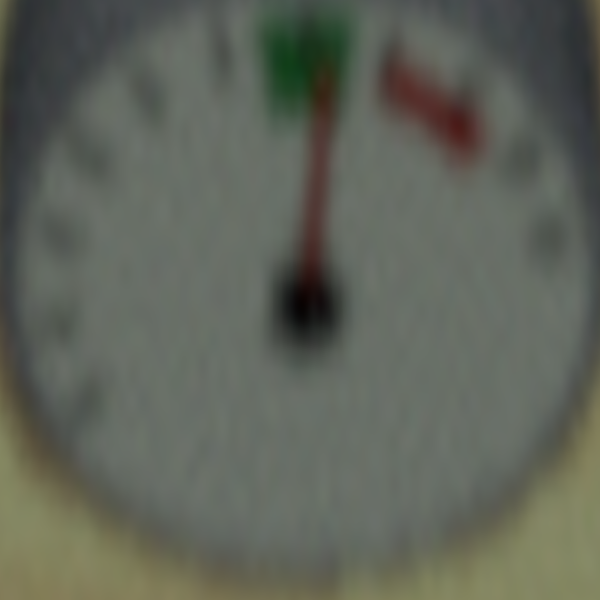

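```bash
python3 - <<'E'
from rig import ctrl
print(ctrl.finish_job()); print(ctrl.sense()['time_s'])
E
```

```text
the job is handed in; nothing more can be done
None
the job is handed in; nothing more can be done
```

I carried out the whole task and handed it in at about 62.6 s of the 210 s allowed; no verdict was reported.

**What I did:** I swung the outrigger leg out and put the offcut in the scrap box. I loaded all six blanks present (one long, five short), pulled the tally slide until the wrist force rose to about 20 N at its stop, and let it go.

**Last checks:**
- **Leg:** it stands straight out in the last top picture.
- **Offcut:** it lies in the scrap box.
- **Needle:** it looked the same, inside the green just above 600 g (about 2.14 rad), in three pictures before, during and after the pull.
- **Tally slide:** the tab is back at its rest position, to within about 2 pixels of the first picture.
- **Bystanders:** the bottle, mug and sleeve look untouched. I did not check the angle block at the end.
- **Gripper:** it is clear of everything, with about zero force.

**What failed or disagreed:**
- **Fingertip offset:** the pictures showed the fingertips about 25–29 mm short of the reported TCP (tool tip). Because of this the first leg sweep slipped off the knob and the first grasp of the offcut closed on nothing. I corrected for it and both then worked.
- **Needle reading:** with five blanks loaded the needle read about 1.81–1.85 rad, just below the green, so I added the sixth.
- **Automatic needle estimate:** near the end my colour-based script gave about 2.27 rad, just past the green's upper edge. Over the green background it counted very few needle pixels, so I read the needle from the flattened dial pictures instead.

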